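Shut down the engraver's bench: air off, tools into the drawer

TASK

Close down the engraver's bench for the night. First shut off the air by moving the valve lever from its blue notch to the red middle notch and leave it resting there; then put every graver, handpiece and ring clamp lying on the bench into the upper drawer of the wooden chest, which stands a little open, so that they lie down inside it, and slide that drawer fully shut without slamming it. Leave the bench block, bottle, jar and pliers where they are.

Things in the scene. Friction and masses are not known exactly. Their poses are not given: they have to be found in the camera images.
- chest_drawer0 (a joint): Slide of the UPPER drawer of the wooden bench-top chest, in m: 0 = shut, grows as it is pulled out towards the robot; stop at 0.189. Starts a few centimetres open. About 1 N of friction, no spring or latch; stays where it is left. The chest is fixed to the bench: 270 deep x 300 wide x 144 mm high. The lower drawer is not used.
- chest_drawer0_handle (a point): Middle of the upper drawer's dark steel bar handle: a level round bar, 11 mm thick, 120 mm long along this point's y, 35 mm in front of the drawer front, 106 mm above the bench, 38 mm below the chest's top. Moves with the drawer. Axes are the chest's: x points into the chest (the drawer opens along -x), z up.
- drawer_in (a point): Centre of the upper drawer's inner floor, 82 mm above the bench; moves with it, axes as the handle's. Inside 225 (x) by 258 mm (y). Side walls 6 mm thick, 40 mm above the floor; front 21 mm thick, inner face at x = -0.1125, 50 mm above the floor; handle bar at x = -0.1685. With the drawer out by d, all beyond x = -0.119 + d is under the chest's top board (50 to 62 mm above the floor).
- air_lever (a joint): Lever of the air valve, rad: -0.45 = blue notch (leaning to the valve's -x; starts here, air on), 0 = red middle notch (upright, air shut), +0.45 = yellow notch (leaning to +x, air on). It stops at both ends. A spring detent pulls it into the nearest notch and holds it there within 0.03 rad; about 3 N at the knob to leave the blue notch; past the hump half way it snaps on into the next.
- air_lever_knob (a point): Centre of the black ball knob (27 mm diameter) on the lever, 100 mm from the pivot, on a 10 mm steel rod.
- valve_pivot (a point): Pivot of the lever, 40 mm above the bench, at the valve's centre. Axes are the valve's: the lever swings in its x-z plane about y; x runs from the blue notch to the yellow. Fixed to the bench: foot 120 (x) x 80 (y) mm, block up to 42 mm, notched steel quadrant with painted notches at y = 16 to 28 mm reaching 102 mm above the bench; nothing else near the knob.
- graver_light: Hand graver, pale wood (octagonal pale wooden handle 22 mm across flats, 42 mm long; 10 mm brass ferrule; 44 mm steel blade, 5 mm square). Origin on its axis at the handle's middle, 11 mm above what it lies on; x along the blade, whose tip is 75 mm ahead; the handle ends 29 mm behind. 60 g, balances within 5 mm of the origin. May be absent (None).
- graver_dark: Hand graver, dark wood (octagonal dark brown wooden handle 22 mm across flats, 42 mm long; 10 mm brass ferrule; 44 mm steel blade, 5 mm square). Origin on its axis at the handle's middle, 11 mm above what it lies on; x along the blade, whose tip is 75 mm ahead; the handle ends 29 mm behind. 60 g, balances within 5 mm of the origin. May be absent (None).
- graver_red: Hand graver, red (octagonal red-painted handle 22 mm across flats, 42 mm long; 10 mm brass ferrule; 44 mm steel blade, 5 mm square). Origin on its axis at the handle's middle, 11 mm above what it lies on; x along the blade, whose tip is 75 mm ahead; the handle ends 29 mm behind. 60 g, balances within 5 mm of the origin. May be absent (None).
- handpiece: Air engraving handpiece without its hose: black octagonal body 20 mm across flats and 62 mm long, with two silver bands; a thinner steel nose ahead, a brass stub behind. Origin on its axis, middle of the black body, 10 mm above what it lies on; x to the tip (67 mm ahead; stub 43 mm behind). 90 g, balances within 5 mm of it. May be absent (None).
- ring_clamp: Wooden ring clamp (jeweller's two-jaw hand clamp), a bar 104 x 23 x 20 mm with brass band, grey leather jaws at +x. Origin at its centre, 10 mm above what it lies on; x along its length. 50 g. May be absent (None).
- bench_block: Bystander: polished steel block 76 x 76 x 18 mm on a black rubber foot 85 x 85 x 10 mm, 0.9 kg. Origin under its centre.
- spirit_bottle: Bystander: green glass bottle with blue cap, 60 mm diameter, 150 mm high. Origin under its centre.
- bur_jar: Bystander: closed glass jar with a steel lid, 60 mm diameter, 54 mm high. Origin under its centre.
- pliers: Bystander: pliers with red handles lying flat, 135 mm long along x, 13 mm high. Origin near the rivet, at bench height.
Not all that is in view belongs to the job. What is shaped like the ring_clamp but orange is not meant. Of the things that look like the part that bears air_lever, the larger one is meant.

How it is judged:
On the way, in this order (a step that is already met when the one before it is completed fails the run):
1. the air lever rests in the red middle notch (value of joint air_lever between -0.1 and 0.1 rad), for 0.3 s.
2. every graver, handpiece and ring clamp present is inside the upper drawer (x of graver_light in the frame of drawer_in between -0.112 and 0.112 m and y of graver_light in the frame of drawer_in between -0.129 and 0.129 m and z of graver_light in the frame of drawer_in between 0.003 and 0.042 m and x of graver_dark in the frame of drawer_in between -0.112 and 0.112 m and y of graver_dark in the frame of drawer_in between -0.129 and 0.129 m and z of graver_dark in the frame of drawer_in between 0.003 and 0.042 m and x of graver_red in the frame of drawer_in between -0.112 and 0.112 m and y of graver_red in the frame of drawer_in between -0.129 and 0.129 m and z of graver_red in the frame of drawer_in between 0.003 and 0.042 m and x of handpiece in the frame of drawer_in between -0.112 and 0.112 m and y of handpiece in the frame of drawer_in between -0.129 and 0.129 m and z of handpiece in the frame of drawer_in between 0.003 and 0.042 m and x of ring_clamp in the frame of drawer_in between -0.112 and 0.112 m and y of ring_clamp in the frame of drawer_in between -0.129 and 0.129 m and z of ring_clamp in the frame of drawer_in between 0.003 and 0.042 m), for 0.2 s.
3. the upper drawer is shut (value of joint chest_drawer0 below 0.006 m), for 0.2 s.
At the end, for the whole second after the job is handed in: The lever stands in the red middle notch (within 0.1 rad of upright), every tool present lies at rest inside the upper drawer (its origin within the drawer's walls and no more than 42 mm above its floor), and the upper drawer is shut to within 6 mm (all of step 1 and all of step 2 and value of joint chest_drawer0 below 0.006 m and linear speed of each of graver_light, graver_dark, graver_red, handpiece, ring_clamp below 0.02 m/s); the robot touches nothing.
It fails at once if the bench block : shifted by more than 30 mm or tipped (distance of bench_block from where it was at the start of the episode above 0.03 m or angle between bench_block's own z axis and vertical above 0.4 rad).
It fails at once if the bottle : shifted by more than 30 mm or tipped (distance of spirit_bottle from where it was at the start of the episode above 0.03 m or angle between spirit_bottle's own z axis and vertical above 0.4 rad).
It fails at once if the jar : shifted by more than 30 mm or tipped (distance of bur_jar from where it was at the start of the episode above 0.03 m or angle between bur_jar's own z axis and vertical above 0.4 rad).
It fails at once if the pliers : shifted by more than 30 mm or tipped (distance of pliers from where it was at the start of the episode above 0.03 m or angle between pliers's own z axis and vertical above 0.4 rad).
It fails at once if the drawer is slammed (closing faster than 0.5 m/s) (velocity of joint chest_drawer0 below -0.5 m/s).
Of graver_light, graver_dark, graver_red, handpiece, ring_clamp only 3 to 5 are there at a start; the rules pass over those that are not, and their reading is None.
At some moment in a run one of graver_light, graver_dark, graver_red, handpiece, ring_clamp may be knocked a few centimetres aside while the robot is not near it.
Once in a run the grip may slacken for a moment while it holds something.
It also fails if it takes over 210 s, if anything falls off the work surface, if the arm or the gripper's body presses on something with over 40 N, if the wrist force passes 120 N, or if a joint passes its speed limit or range.

ROBOT

A 6-joint arm with a two-finger parallel gripper is mounted at the origin on the work surface. World frame = base frame: x ahead of the robot, y to its left, z up, the work surface at z = 0. Lengths are in m, angles in rad, forces in N, time in s.
With the tool pointing down it reaches from about 0.35 to 0.975 m from the base axis. Payload 4.9 kg.
Tool frame: the origin (TCP) lies on the centre line of the jaws, within the pads' length; the fingertips stand 19 mm ahead of it and the grasp point (between the pads) is the TCP; z points along the fingers, y is the line along which they close (so a half turn about z gives the same grasp; the last joint's range is limited). The gripper opens to 85 mm and grips with 20 to 120 N. Pads are 22 mm wide; open, the fingers measure 114 mm over their backs; the gripper's body (76 mm by 85 mm) begins 54 mm behind the grasp point. The pads swing forward as they close: fully open they stand 13 mm farther back than shut.
Start: joints at [-1.448, 0.053, 1.613, -0, 1.476, -0.119], TCP at [0.15, -0.607, 0.222] pointing down, gripper open.
Joint ranges: [-3.01, 3.01], [-1.01, 2.22], [0.06, 2.58], [-1.02, 4.17], [0.09, 2.62], [-3.14, 3.14]. Speed limits (rad/s): [2.57, 2.57, 3.14, 3.14, 3.14, 3.14].

INTERFACE

Orientations are given as a unit quaternion [w, x, y, z].
In Python, from station import env gives the robot as it stands.
- The arm moves only by the tool step_arm, never from a script. Its argument "commands" is a list of rows, each a list of 7 numbers: the shift along the tool's x, y, z each as a share of 0.06 m, from -1 to 1, then the turn, a rotation vector about the tool's x, y, z each as a share of 360 degrees, from -1 to 1, then the finger opening in mm, from 0 to 85.4. A call has 1 to 12 rows; each row shifts and turns the commanded pose from where the row before left it, along the tool's axes as they then stand; what a row does not reach is not made up. A row lasts 1/8 s, in which the tool goes at most 62.5 mm and 10.7 degrees, less where a joint would pass 70% of its speed; a pose out of reach is approached as far as the arm can. A call with a number of a shift or a turn outside -1 to 1 is refused whole. A call with a gripper value outside its range is refused whole. The fingers move at their own pace and stop on an object; "squeeze" is the grip in N (left out, the last holds). Time passes only in rows, so rows that do not move let the fingers close. It gives the time, the measured TCP pose, the force, the opening and the grip force at its end, in the units of the state.
- env.sense(): the state, without advancing time (a new reading comes with each control period).
- env.snapshot(name): name is "scene" or "top" or "wrist"; returns a dict with "color" (480x640x3 uint8, red, green, blue), "K" (3x3 intrinsics, pixels), "D" ([k1, k2, p1, p2, k3] as OpenCV has them; the pictures are not rectified), "eye" and "rotation" of the camera in the world. Camera axes: x right, y down, z forward; pixel columns grow to the right and rows downward; lengths in m; the calibration is good to about 2 mm. A picture is of the moment at which its call begins. There is no depth.
- env.job_done(): hands the job in; it is judged then, once.
Trained networks look in a picture, given as the dict that the camera call returned (one of the last four; its "shot" number tells which), for a name from the list of things; names that differ only in an ending like _2 or _b are one class to them, and where a whole thing is asked for, a point or a joint stands for the part that bears it (a point fixed in the world has none). Each returns a list of dicts, best first, with "p" (0 to 1); they miss things now and then, are a little off and sometimes report something else, mostly with a low value. They report only what shows in the picture. A call takes as long as a camera call. They do not tell look-alikes from the thing itself.
- env.boxes_of(query, picture): "centre" ([column, row] as shares, 0 to 1, of the picture: columns of its width, rows of its height, amid what is visible of it).
- env.trace(query, picture): "region" (480x640 bool, what is visible of it) and "centre" ([column, row] as shares, 0 to 1, of the picture: columns of its width, rows of its height, amid what is visible of it).
The state is a dict: "time_s": time; "joint_positions": joint angles; "joint_velocities": joint speeds; "joint_efforts": joint torques, N m; "eef_pos": TCP position; "eef_rot": TCP orientation; "force": force on the tool from outside, world axes, zero at the start; "ft_torque": the same for the moment, N m; "width": finger opening in m; "gripper_force": force on a finger pad.
Only numpy, scipy, OpenCV 4.12 (cv2) and the standard library are available. Lean on these libraries where they do the work, as an engineer would, in place of code of your own. Each camera call takes 0.05 s, during which the arm holds its last target. There are 200 camera calls.

## Working session

There is one attempt and no reset: what is moved stays moved. The work goes in short steps, Python scripts to look and compute and a tool call to move; the robot and the scene stay as the last step left them, time stands still between calls to the robot, and variables do not carry over. Pictures are saved under pics/ and viewed, at most 14 in all, crops included, and the job is handed in when it is done.

Besides the shell and the picture viewer there is one more tool, called after ">>>" as name([rows], argument=value, ...), one row to a line, values as JSON. step_arm: Moves the arm, as the interface text tells. Its arguments: {"type":"object","properties":{"commands":{"type":"array","items":{"type":"array","items":{"type":"number"}}},"squeeze":{"type":"number"}},"required":["commands"]}

```bash
mkdir -p pics; ls
cat > h.py <<'E'
import numpy as np, cv2
from station import env
from scipy.spatial.transform import Rotation as R
def save(p,name,crop=None,scale=1):
    im=p["color"][:,:,::-1]
    if crop: im=im[crop[1]:crop[3],crop[0]:crop[2]]
    if scale!=1: im=cv2.resize(im,None,fx=scale,fy=scale,interpolation=cv2.INTER_CUBIC)
    cv2.imwrite("pics/"+name,im)
def rot(p):
    r=np.array(p["rotation"],float)
    return r if r.shape==(3,3) else R.from_quat(r[[1,2,3,0]]).as_matrix()
def w(p,px,z):
    px=np.array(px,float).reshape(-1,1,2)
    u=cv2.undistortPoints(px,np.array(p["K"],float),np.array(p["D"],float)).reshape(-1,2)
    d=np.c_[u,np.ones(len(u))]@rot(p).T; e=np.array(p["eye"],float)
    return e+d*((z-e[2])/d[:,2])[:,None]
def pix(p,X):
    X=np.array(X,float).reshape(-1,3); r=rot(p).T
    o,_=cv2.projectPoints(X,cv2.Rodrigues(r)[0],-r@np.array(p["eye"],float),np.array(p["K"],float),np.array(p["D"],float))
    return o.reshape(-1,2)
E
python3 - <<'E'
from h import *
for n in("scene","top"):
    p=env.snapshot(n); save(p,n+"0.png"); print(n,p["eye"],p["rotation"],p["shot"])
    for q in["graver_light","graver_dark","graver_red","handpiece","ring_clamp","air_lever","air_lever_knob","chest_drawer0","chest_drawer0_handle","bench_block","spirit_bottle","bur_jar","pliers"]:
        try: print(q,[(round(b["p"],2),np.round(np.array(b["centre"])*[640,480]).tolist()) for b in env.boxes_of(q,p)][:4])
        except Exception as e: print(q,e)
E
```

```text
pics
scene [0.88713237 0.62598299 0.93394554] [-0.09761327  0.26113713  0.90730592 -0.31476184] 1
graver_light []
graver_dark [(0.52, [303.0, 301.0])]
graver_red [(0.73, [280.0, 272.0]), (0.56, [221.0, 311.0])]
handpiece []
ring_clamp [(0.75, [366.0, 281.0]), (0.7, [370.0, 235.0])]
air_lever [(0.76, [434.0, 322.0]), (0.65, [454.0, 402.0])]
air_lever_knob [(0.61, [434.0, 323.0]), (0.28, [301.0, 300.0])]
chest_drawer0 [(0.6, [230.0, 180.0])]
chest_drawer0_handle [(0.87, [228.0, 183.0]), (0.18, [434.0, 320.0])]
bench_block [(0.56, [221.0, 310.0]), (0.21, [306.0, 302.0])]
spirit_bottle [(0.8, [336.0, 369.0])]
bur_jar [(0.64, [268.0, 349.0])]
pliers [(0.68, [454.0, 275.0])]
top [0.33762714 0.0662692  1.39018297] [ 0.05834646 -0.69497223  0.7143415  -0.05766724] 2
graver_light []
graver_dark [(0.67, [278.0, 231.0]), (0.35, [436.0, 221.0])]
graver_red [(0.77, [316.0, 227.0]), (0.26, [268.0, 296.0])]
handpiece []
ring_clamp [(0.87, [310.0, 329.0]), (0.77, [269.0, 295.0])]
air_lever [(0.6, [177.0, 296.0]), (0.48, [199.0, 216.0])]
air_lever_knob [(0.42, [175.0, 297.0])]
chest_drawer0 [(0.65, [437.0, 225.0])]
chest_drawer0_handle [(0.87, [432.0, 223.0])]
bench_block [(0.93, [307.0, 165.0])]
spirit_bottle [(0.83, [197.0, 211.0])]
bur_jar [(0.67, [249.0, 178.0])]
pliers [(0.75, [229.0, 378.0]), (0.64, [249.0, 179.0])]
```

View pics/scene0.png

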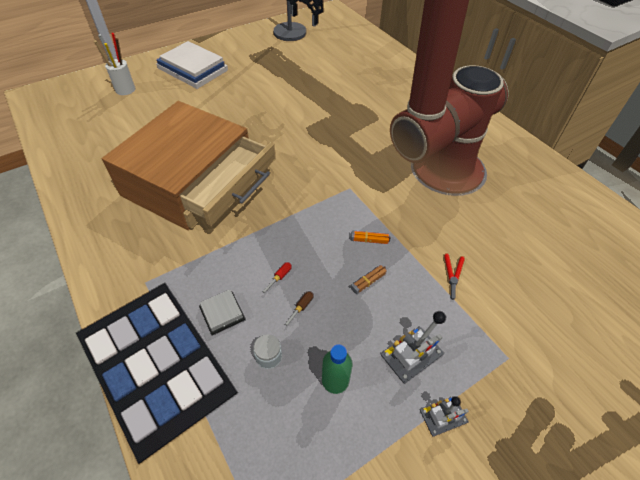

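View pics/top0.png

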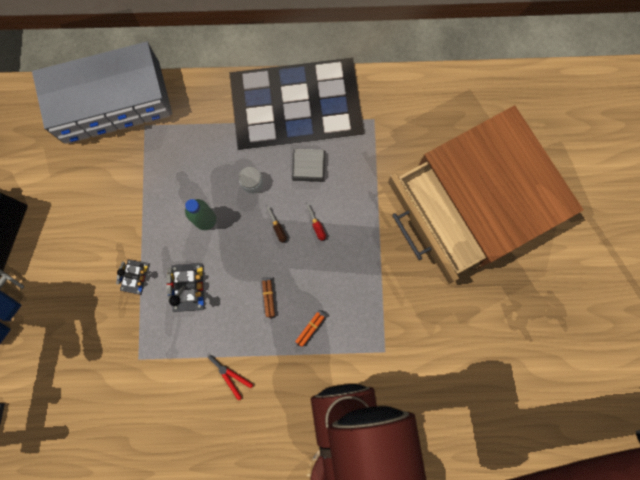

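The scene holds graver_red (top 318,225), graver_dark (278,228) and two clamp shapes. The brown one at (268,298) is the ring clamp, and the orange one at (310,329) is the decoy. There are also two valves: the larger at top (187,287), which is the one meant, and the smaller at (132,275). I'll confirm these in one enlarged crop and measure.

```bash
cat > m.py <<'E'
from h import *
def axis(p,q,z,want=None):
    """trace q, return world centre of region and long-axis direction on plane z"""
    out=[]
    for t in env.trace(q,p):
        ys,xs=np.nonzero(t["region"])
        if len(xs)<15: continue
        X=w(p,np.c_[xs,ys],z)[:,:2]
        c=X.mean(0); u,s,v=np.linalg.svd(X-c,full_matrices=False); d=v[0]
        a=(X-c)@d; b=(X-c)@v[1]
        lo,hi=np.percentile(a,[.5,99.5])
        col=p["color"][ys,xs].mean(0)
        out.append(dict(p=round(t["p"],2),px=(int(xs.mean()),int(ys.mean())),c=c.round(4),d=d.round(3),lo=round(lo,3),hi=round(hi,3),wid=round(float(np.ptp(b)),3),col=col.round()))
    return out
E
python3 - <<'E'
from m import *
t=env.snapshot("top"); s=env.snapshot("scene")
a=t["color"][245:325,110:290]; b=t["color"][95:275,385:590]
c=s["color"][290:445,370:500]
canvas=np.zeros((600,800,3),np.uint8)
A=cv2.resize(t["color"][200:345,115:335],None,fx=2.7,fy=2.7,interpolation=cv2.INTER_CUBIC)[:390,:420]
def put(im,x,y,wd,ht): canvas[y:y+ht,x:x+wd]=cv2.resize(im,(wd,ht),interpolation=cv2.INTER_CUBIC)
put(t["color"][250:350,110:230],0,0,360,300)
put(t["color"][200:350,240:340],360,0,200,300)
put(s["color"][295:435,370:480],560,0,236,300)
put(t["color"][95:285,385:590],0,300,324,300)
put(s["color"][95:240,100:280],400,300,372,300)
cv2.imwrite("pics/crop1.png",canvas[:,:,::-1])
for n,p in(("t",t),("s",s)):
    for q,z in(("graver_dark",.011),("graver_red",.011),("ring_clamp",.012),("graver_light",.011),("handpiece",.01),("air_lever_knob",.13),("chest_drawer0_handle",.106)):
        print(n,q); [print("   ",o) for o in axis(p,q,z)[:3]]
E
```

```text
t graver_dark
    {'p': 0.77, 'px': (276, 226), 'c': array([0.6346, 0.1779]), 'd': array([-0.909, -0.417]), 'lo': np.float64(-0.058), 'hi': np.float64(0.04), 'wid': 0.021, 'col': array([83., 66., 54.])}
t graver_red
    {'p': 0.75, 'px': (318, 228), 'c': array([0.6265, 0.0705]), 'd': array([-0.929, -0.37 ]), 'lo': np.float64(-0.033), 'hi': np.float64(0.029), 'wid': 0.024, 'col': array([129.,  48.,  40.])}
    {'p': 0.5, 'px': (176, 297), 'c': array([0.4594, 0.4353]), 'd': array([-0.848,  0.529]), 'lo': np.float64(-0.033), 'hi': np.float64(0.023), 'wid': 0.027, 'col': array([37., 36., 35.])}
t ring_clamp
    {'p': 0.67, 'px': (267, 296), 'c': array([0.4548, 0.203 ]), 'd': array([-0.997, -0.083]), 'lo': np.float64(-0.052), 'hi': np.float64(0.052), 'wid': 0.025, 'col': array([118.,  78.,  51.])}
    {'p': 0.67, 'px': (308, 164), 'c': array([0.7994, 0.0917]), 'd': array([-0.96,  0.28]), 'lo': np.float64(-0.049), 'hi': np.float64(0.048), 'wid': 0.098, 'col': array([127., 123., 116.])}
    {'p': 0.66, 'px': (309, 327), 'c': array([0.3725, 0.0987]), 'd': array([-0.776,  0.631]), 'lo': np.fl
[... 1461 characters left out ...]
 0.273]), 'lo': np.float64(-0.039), 'hi': np.float64(0.055), 'wid': 0.024, 'col': array([70., 70., 70.])}
    {'p': 0.5, 'px': (228, 178), 'c': array([ 0.6363, -0.1829]), 'd': array([0.873, 0.488]), 'lo': np.float64(-0.159), 'hi': np.float64(0.143), 'wid': 0.159, 'col': array([149., 128.,  94.])}
    {'p': 0.43, 'px': (453, 403), 'c': array([0.5387, 0.5504]), 'd': array([0.976, 0.22 ]), 'lo': np.float64(-0.014), 'hi': np.float64(0.022), 'wid': 0.017, 'col': array([57., 56., 56.])}
s chest_drawer0_handle
    {'p': 0.65, 'px': (228, 179), 'c': array([ 0.6277, -0.206 ]), 'd': array([0.868, 0.497]), 'lo': np.float64(-0.166), 'hi': np.float64(0.15), 'wid': 0.166, 'col': array([148., 127.,  93.])}
```

View pics/crop1.png

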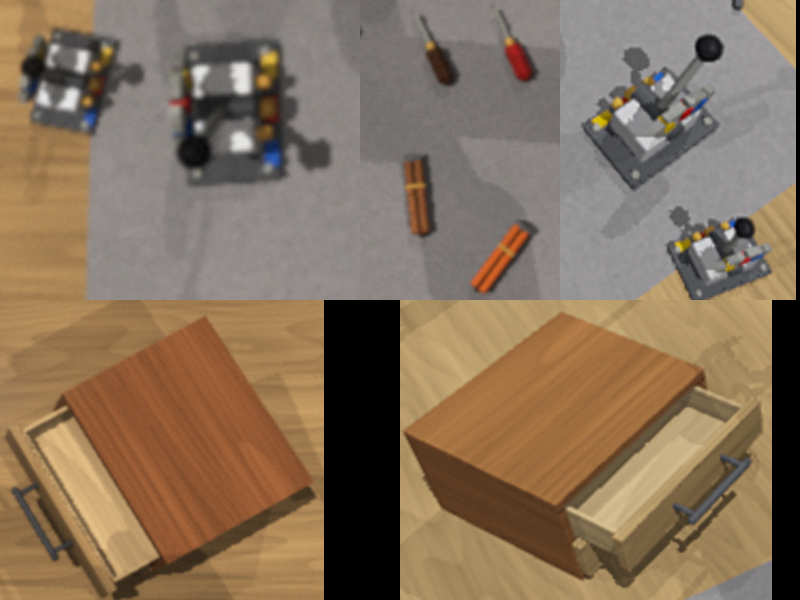

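Confirmed in the crop: the larger valve is the right-hand one (top px 187,287). Its knob is at top px (174.7,300.7) and scene px (439,317). The brown clamp is the right one and the orange one is a decoy. Only three tools are visible. Next I'll fit the chest, drawer and valve poses.

```bash
cat >> h.py <<'E'
def go(pos,yaw=None):
    """print shift (tool axes, shares of .06) and turn share (tool z) from now; tool down, tool x at yaw (mod pi)"""
    s=env.sense(); q=np.array(s["eef_rot"]); M=R.from_quat(q[[1,2,3,0]]).as_matrix()
    d=M.T@(np.array(pos)-s["eef_pos"]); y=np.arctan2(M[1,0],M[0,0])
    print("now",np.round(s["eef_pos"],4),"yaw",round(np.degrees(y),1),"z",M[:,2].round(3),"j6",round(s["joint_positions"][5],2))
    print(" shift",(d/.06).round(2))
    if yaw is not None:
        t=(np.degrees(yaw-y)+90)%180-90
        print(" turn z share total",round(-t/360,4)," deg",round(t,1), " j6 after same-base ~")
E
python3 - <<'E'
from h import *
from scipy.optimize import least_squares
t=env.snapshot("top"); s=env.snapshot("scene")
def P(c,yaw,L): 
    c0,s0=np.cos(yaw),np.sin(yaw); L=np.array(L,float)
    return np.c_[c[0]+c0*L[:,0]-s0*L[:,1],c[1]+s0*L[:,0]+c0*L[:,1],L[:,2]]
# chest: front-left etc; chest x into chest. corners order in top: (424,156)=front,+y ; (515,106)=back,+y ; (583,211)=back,-y ; (490,261)=front,-y
C=[[-.135,.15,.144],[.135,.15,.144],[.135,-.15,.144],[-.135,-.15,.144]]
ct=np.array([[424.2,156.4],[515.4,106.4],[583.1,211.5],[490,261.5]])
cs=np.array([[176,194.7],[102.4,158.9],[177.9,100.8],[247.1,129.4]])
ht=np.array([[395.8,215.3],[421,255]]); hs=np.array([[235.5,199.5],[266.4,174.8]])
def f(v):
    X=P(v[:2],v[2],C); H=P(v[:2],v[2],[[v[3],.06,.106],[v[3],-.06,.106]])
    return np.r_[(pix(t,X)-ct).ravel(),(pix(s,X)-cs).ravel(),(pix(t,H)-ht).ravel(),(pix(s,H)-hs).ravel()]
r=least_squares(f,[.7,-.35,-.5,-.25],loss="soft_l1"); v=r.x
print("chest",v.round(4),np.degrees(v[2]).round(1),"res",r.fun.reshape(-1,2).round(1).tolist())
# drawer d: drawer_in x - handle x = .1685 ; shut: drawer_in at? front outer face flush with chest front (x=-.135): handle at -.17 
print("handle",P(v[:2],v[2],[[v[3],0,.106]]).round(4),"d~",-.17-v[3])
# knob triangulation
def g(X): return np.r_[(pix(t,X)-[174.7,300.7]).ravel(),(pix(s,X)-[439,317]).ravel()]
r=least_squares(g,[.45,.4,.13]); print("knob",r.x.round(4),r.fun.round(1))
print("foot",w(t,[[170,264.3],[203,263.3],[204.7,310],[172.7,311.3]],.012).round(4))
for n,px,z in(("block",(308,164),.02),("bottle cap",(193,206),.15),("jar",(249,179),.054),("pliers",(229,378),.01),("redtip",(311.5,207),.003),("redend",(320.5,239),.011),("darktip",(270,208.5),.003),("darkend",(282,241),.011)): print(n,w(t,[px],z).round(3))
go([.45,-.2,.222])
E
```

```text
chest [ 0.6997 -0.3677 -1.1004 -0.2472] -63.0 res [[-3.9, -1.5], [1.4, -2.7], [1.6, -2.0], [-4.3, 2.4], [2.3, 0.6], [-1.8, -2.3], [0.1, -1.4], [3.6, -0.2], [0.3, -2.6], [0.1, 0.6], [3.7, 0.8], [-0.2, -2.4]]
handle [[ 0.5876 -0.1474  0.106 ]] d~ 0.07720801585597242
knob [0.4418 0.4067 0.1261] [ 0.4 -0.3  0.4  0.1]
foot [[0.5439 0.452  0.012 ]
 [0.5442 0.3676 0.012 ]
 [0.4248 0.3623 0.012 ]
 [0.4238 0.4429 0.012 ]]
block [[0.799 0.092 0.02 ]]
bottle cap [[0.66  0.362 0.15 ]]
jar [[0.752 0.243 0.054]]
pliers [[0.255 0.301 0.01 ]]
redtip [[0.687 0.086 0.003]]
redend [[0.599 0.065 0.011]]
darktip [[0.686 0.195 0.003]]
darkend [[0.597 0.164 0.011]]
now [ 0.1496 -0.6068  0.2216] yaw 13.9 z [-0.  0. -1.] j6 -0.12
 shift [ 6.48 -5.38 -0.01]
```

>>> step_arm([
  [0.65,-0.54,0,0,0,0,0],
  [0.65,-0.54,0,0,0,0,0],
  [0.65,-0.54,0,0,0,0,0],
  [0.65,-0.54,0,0,0,0,0],
  [0.65,-0.54,0,0,0,0,0],
  [0.65,-0.54,0,0,0,0,0],
  [0.65,-0.54,0,0,0,0,0],
  [0.65,-0.54,0,0,0,0,0],
  [0.65,-0.54,0,0,0,0,0],
  [0.65,-0.54,0,0,0,0,0],
  [0,0,0,0,0,0.015,0],
  [0,0,0,0,0,0.014,0],
])

```text
time_s: 3.8
eef_pos: [0.4512, -0.198, 0.2217]
eef_rot: [0.0, 1.0, 0.029, 0.0]
force: [0.6, 0.2, -0.2]
width: 0.0002
gripper_force: 0.0
```

>>> step_arm([
  [-0.04,-0.85,0,0,0,0,0],
  [-0.04,-0.85,0,0,0,0,0],
  [-0.04,-0.85,0,0,0,0,0],
  [-0.04,-0.85,0,0,0,0,0],
  [-0.04,-0.85,0,0,0,0,0],
  [-0.04,-0.85,0,0,0,0,0],
  [-0.04,-0.85,0,0,0,0,0],
  [-0.04,-0.85,0,0,0,0,0],
  [-0.04,-0.85,0,0,0,0,0],
  [-0.04,-0.85,0,0,0,0,0],
  [-0.04,-0.85,0,0,0,0,0],
  [0,-0.7,0,0,0,0,0],
])

```text
time_s: 5.3
eef_pos: [0.3879, 0.4035, 0.2218]
eef_rot: [-0.0, 1.0, 0.03, 0.0]
force: [1.3, 0.2, 0.6]
width: -0.0001
gripper_force: 0.0
```

Run:
```python
from h import *
go([.39,.4065,.135],np.radians(3.4))
p=env.snapshot("top"); save(p,"top1.png")
for q in ["graver_light","handpiece","graver_red","graver_dark","ring_clamp"]: print(q,[(round(b["p"],2),np.round(np.array(b["centre"])*[640,480]).tolist()) for b in env.boxes_of(q,p)][:4])
```

```text
now [0.3879 0.4035 0.2218] yaw 3.5 z [ 0.  0. -1.] j6 2.18
 shift [ 0.04 -0.05  1.45]
 turn z share total 0.0002  deg -0.1  j6 after same-base ~
graver_light []
handpiece [(0.51, [186.0, 284.0])]
graver_red [(0.53, [316.0, 228.0])]
graver_dark [(0.68, [278.0, 229.0]), (0.61, [230.0, 379.0]), (0.27, [177.0, 293.0])]
ring_clamp [(0.78, [311.0, 326.0]), (0.62, [266.0, 295.0]), (0.41, [436.0, 222.0])]
```

View pics/top1.png

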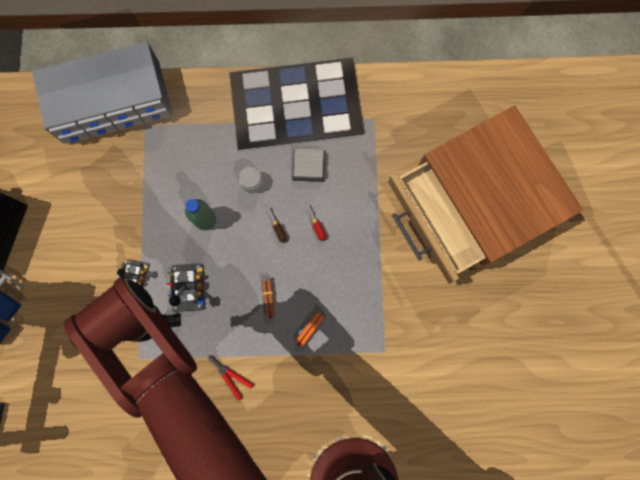

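The top view with the arm moved shows only three tools: red (318,226), dark (278,229) and brown clamp (267,297). The knob is still at (174,300). Now I'll lower behind the knob and push it.

>>> step_arm([
  [0,-0.05,0.5,0,0,0,0],
  [0,0,0.5,0,0,0,0],
  [0,0,0.45,0,0,0,0],
  [0.1,0,0,0,0,0,0],
  [0.1,0,0,0,0,0,0],
  [0.1,0,0,0,0,0,0],
  [0.1,0,0,0,0,0,0],
  [0,0,0,0,0,0,0],
])

```text
time_s: 6.6
eef_pos: [0.413, 0.4061, 0.1352]
eef_rot: [-0.0, 1.0, 0.03, 0.0]
force: [0.0, 0.4, 0.1]
width: -0.0002
gripper_force: 0.0
```

>>> step_arm([
  [0.1,0,0,0,0,0,0],
  [0.1,0,0,0,0,0,0],
  [0.1,0,0,0,0,0,0],
  [0.1,0,0,0,0,0,0],
  [0.1,0,0,0,0,0,0],
  [0,0,0,0,0,0,0],
])

```text
time_s: 7.35
eef_pos: [0.4426, 0.4077, 0.1346]
eef_rot: [0.0, 1.0, 0.03, -0.0]
force: [-0.1, 0.2, 0.3]
width: -0.0001
gripper_force: 0.0
```

Run:
```python
from h import *
go([.4495,.4065,.135],np.radians(3.4)); print(env.sense()["force"])
t=env.snapshot("top"); s=env.snapshot("scene")
im=np.hstack([cv2.resize(t["color"][230:330,120:240],(400,333)),cv2.resize(s["color"][280:400,360:500],(388,333))])
cv2.imwrite("pics/lev.png",im[:,:,::-1])
print(pix(t,[.484,.406,.14]),pix(s,[.484,.406,.14]))
```

```text
now [0.4426 0.4077 0.1346] yaw 3.4 z [-0. -0. -1.] j6 2.13
 shift [ 0.11  0.03 -0.01]
 turn z share total -0.0  deg 0.0  j6 after same-base ~
[-0.14820922  0.19143832  0.33042402]
[[174.08637485 281.63573336]] [[424.89292859 323.61385055]]
```

View pics/lev.png

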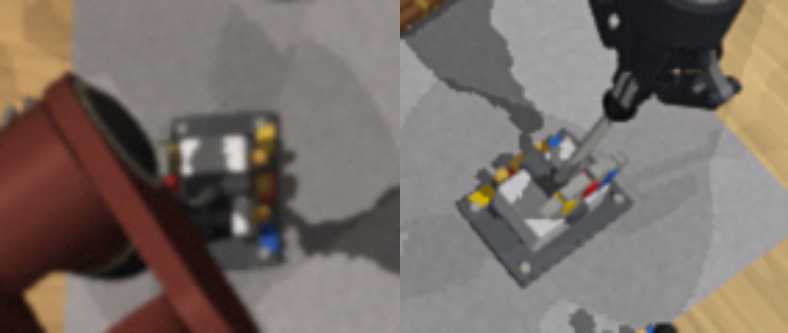

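Run:
```python
from h import *
s=env.snapshot("scene")
print("tip",pix(s,[[.4426,.4077,.116],[.4426,.4077,.1346],[.4426,.4077,.19]]).round(1).tolist(),"knob",pix(s,[[.4418,.4067,.1261],[.4405,.4065,.13]]).round(1).tolist())
save(s,"sc2.png",(385,230,505,360),5 if 0 else 4.5)
```

```text
tip [[438.3, 319.9], [440.4, 315.6], [447.0, 302.1]] knob [[439.4, 317.1], [440.3, 315.8]]
```

View pics/sc2.png

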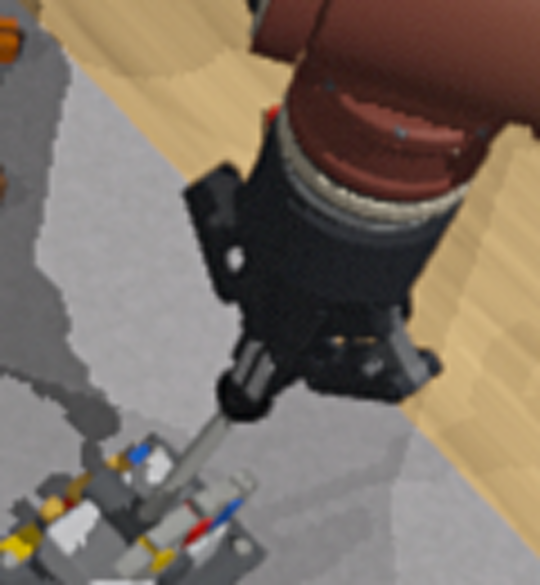

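>>> step_arm([
  [0.05,0,0,0,0,0,0],
  [0,0,0,0,0,0,0],
])

```text
time_s: 7.75
eef_pos: [0.4453, 0.4079, 0.1347]
eef_rot: [-0.0, 1.0, 0.03, 0.0]
force: [-0.2, 0.8, 0.4]
width: 0.0001
gripper_force: 0.0
```

Run:
```python
from h import *
s=env.snapshot("wrist"); print(np.array(s["eye"]).round(3))
print("tcp",pix(s,[[.4455,.4077,.1346]]),"tip",pix(s,[[.4455,.4077,.116]]),"knob",pix(s,[.4405,.4065,.13]),"pivot",pix(s,[.484,.406,.04]))
save(s,"w1.png")
```

```text
[0.53  0.413 0.287]
tcp [[318.61276359 301.57162788]] tip [[318.63961789 283.75857205]] knob [[320.46942951 306.13772021]] pivot [[324.63189585 182.40854482]]
```

View pics/w1.png

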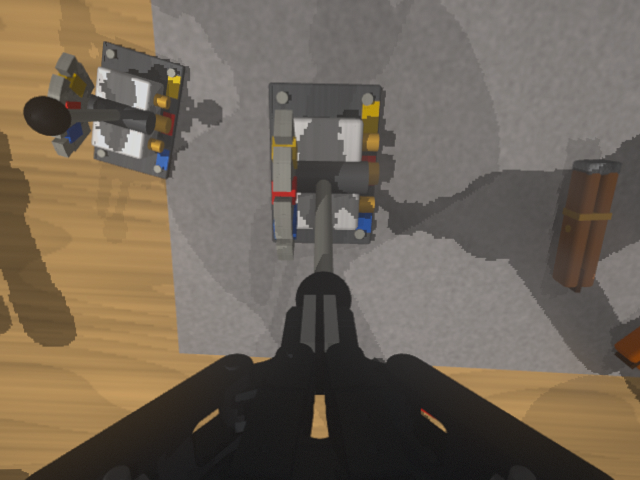

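Run:
```python
from h import *
from scipy.optimize import least_squares
s=env.snapshot("wrist"); K=np.array(s["K"]); print(K[0,0],K[1,1],np.array(s["D"]).round(3))
B=w(s,[[323.5,299.5]],.13)[0]; e=np.array(s["eye"]); d=(B-e)/np.linalg.norm(B-e)
for z in(.11,.12,.126,.13): 
    P=w(s,[[323.5,299.5]],z)[0]; dd=(rot(s).T@(P-e))[2]; print(z,P.round(4),"pred radius",(K[0,0]*.0135/dd).round(1))
sc=env.snapshot("scene")
g=lambda X:np.r_[(pix(s,X)-[323.5,299.5]).ravel(),(pix(sc,X)-[439,317.8]).ravel()]
r=least_squares(g,[.44,.4,.13]); print(r.x.round(4),r.fun.round(2))
print("notches", w(s,[[283,193],[283,148],[283,235]],.10).round(3).tolist())
save(sc,"sc3.png",(415,290,465,340),10)
```

```text
367.0170241791769 367.0170241791769 [0.013 0.    0.    0.    0.   ]
0.11 [0.4332 0.4043 0.11  ] pred radius 24.8
0.12 [0.4386 0.4048 0.12  ] pred radius 26.3
0.126 [0.4419 0.4051 0.126 ] pred radius 27.3
0.13 [0.4441 0.4053 0.13  ] pred radius 28.0
[0.4365 0.4046 0.116 ] [ 0.01 -0.17  0.51 -0.44]
notches [[0.488, 0.429, 0.1], [0.511, 0.429, 0.1], [0.465, 0.428, 0.1]]
```

View pics/sc3.png

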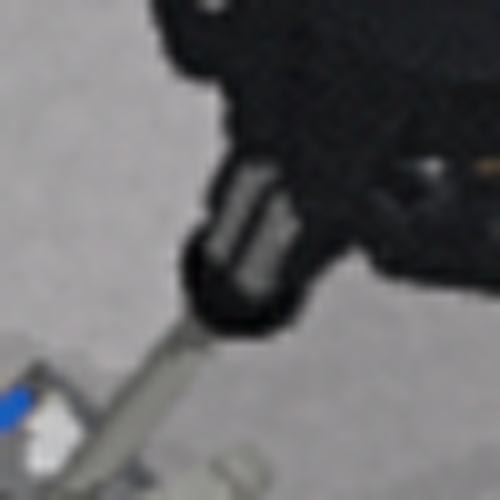

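>>> step_arm([
  [-0.5,0,0,0,0,0,0],
  [-0.6,0,0,0,0,0,0],
  [0,0,0.35,0,0,0,0],
  [0,0,0,0,0,0,0],
])

```text
time_s: 8.4
eef_pos: [0.3779, 0.4032, 0.112]
eef_rot: [0.001, 1.0, 0.03, -0.001]
force: [-0.3, -0.5, 0.3]
width: -0.0004
gripper_force: 0.0
```

Run:
```python
from h import *
s=env.snapshot("wrist"); sc=env.snapshot("scene")
im=np.hstack([cv2.resize(s["color"][140:480,180:460],(420,510)),cv2.resize(sc["color"][270:380,380:460],(371,510))])
cv2.imwrite("pics/lev2.png",im[:,:,::-1])
E_=env.sense(); print(E_["eef_pos"],E_["force"])
T=np.array(E_["eef_pos"])
for n,p in(("w",s),("s",sc)): print(n,"tcp",pix(p,T).round(1),"tip",pix(p,T-[0,0,.019]).round(1),"knob",pix(p,[.4405,.4065,.13]).round(1))
```

```text
[0.37949281 0.40402269 0.11389481] [ 0.52974448 -0.43304446 -0.11662101]
w tcp [[316.4 300.9]] tip [[316.6 282.5]] knob [[319.2 175. ]]
s tcp [[459.2 304.8]] tip [[456.9 309.1]] knob [[440.3 315.8]]
```

View pics/lev2.png

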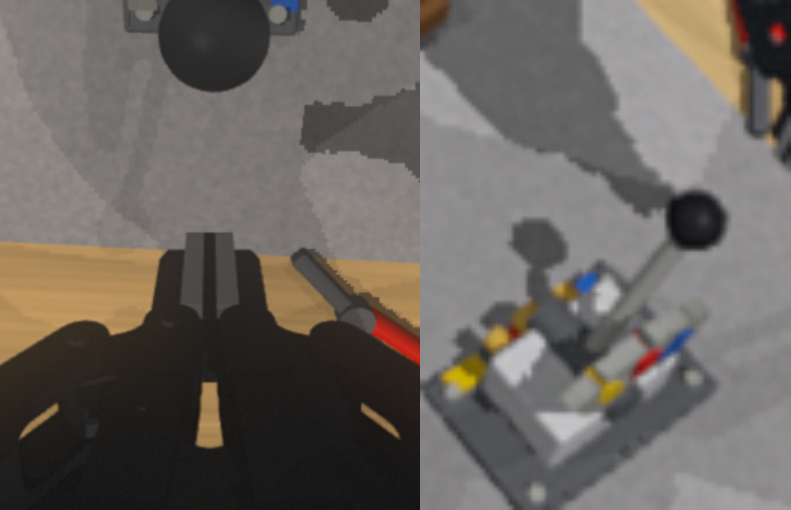

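>>> step_arm([
  [0,-0.05,0.25,0,0,0,0],
  [0.2,0,0,0,0,0,0],
  [0.2,0,0,0,0,0,0],
  [0.15,0,0,0,0,0,0],
  [0.1,0,0,0,0,0,0],
  [0.1,0,0,0,0,0,0],
  [0,0,0,0,0,0,0],
])

```text
time_s: 9.38
eef_pos: [0.4241, 0.4096, 0.0987]
eef_rot: [0.0, 1.0, 0.03, -0.0]
force: [-2.3, -0.5, 1.4]
width: 0.0001
gripper_force: 1.0
```

>>> step_arm([
  [0.1,0,0,0,0,0,0],
  [0.05,0,0,0,0,0,0],
  [0,0,0,0,0,0,0],
])

```text
time_s: 9.75
eef_pos: [0.4334, 0.4103, 0.0987]
eef_rot: [-0.0, 1.0, 0.03, 0.0]
force: [-1.3, 0.9, 0.5]
width: 0.0002
gripper_force: 0.3
```

>>> step_arm([
  [0.1,0,0,0,0,0,0],
  [0.05,0,0,0,0,0,0],
  [0,0,0,0,0,0,0],
])

```text
time_s: 10.12
eef_pos: [0.4426, 0.4107, 0.0986]
eef_rot: [-0.0, 1.0, 0.03, 0.0]
force: [-0.2, 0.2, 0.2]
width: 0.0001
gripper_force: 0.0
```

>>> step_arm([
  [-0.5,0,0,0,0,0,0],
  [-0.5,0,0,0,0,0,0],
  [-0.2,0,-0.5,0,0,0,0],
  [0,0,-0.5,0,0,0,0],
  [0,0,0,0,0,0,0],
])

```text
time_s: 10.75
eef_pos: [0.3717, 0.4078, 0.1619]
eef_rot: [-0.002, 1.0, 0.03, 0.003]
force: [-0.0, -0.0, 0.3]
width: 0.0
gripper_force: 0.0
```

Run:
```python
from h import *
sc=env.snapshot("scene"); t=env.snapshot("top")
for n,p in(("scene",sc),("top",t)):
    for nm,a in(("blue",-.45),("red",0),("yellow",.45)):
        X=[.484+.1*np.sin(a),.4065,.04+.1*np.cos(a)]
        u,v=pix(p,X)[0].round().astype(int); c=p["color"][v-2:v+3,u-2:u+3].reshape(-1,3).mean(0).round()
        print(n,nm,(u,v),c)
print(env.sense()["eef_pos"])
```

```text
scene blue (np.int64(440), np.int64(316)) [143. 141. 143.]
scene red (np.int64(425), np.int64(324)) [93. 92. 93.]
scene yellow (np.int64(407), np.int64(337)) [82. 84. 86.]
top blue (np.int64(175), np.int64(301)) [127. 126. 126.]
top red (np.int64(174), np.int64(282)) [91. 77. 74.]
top yellow (np.int64(175), np.int64(264)) [109. 105. 104.]
[0.37023215 0.40632772 0.15831175]
```

Run:
```python
from h import *
sc=env.snapshot("scene"); t=env.snapshot("top")
im=np.hstack([cv2.resize(sc["color"][290:390,370:470],(400,400)),cv2.resize(t["color"][240:330,140:230],(400,400))])
cv2.imwrite("pics/lev3.png",im[:,:,::-1])
```

```text
(no output)
```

View pics/lev3.png

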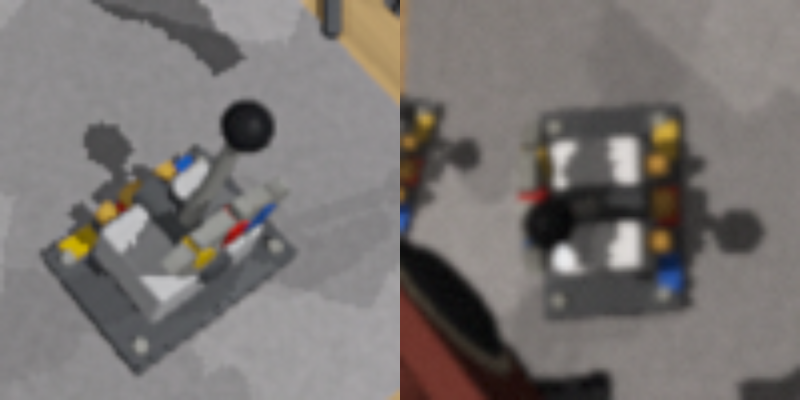

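Run:
```python
from h import *
from scipy.optimize import least_squares
sc=env.snapshot("scene"); t=env.snapshot("top")
def blob(p,u,v):
    g=p["color"][v-14:v+15,u-14:u+15].max(2)<50
    n,l,st,ce=cv2.connectedComponentsWithStats(g.astype(np.uint8)); i=l[14,14] or 1+np.argmax(st[1:,4])
    return ce[i]+[u-14,v-14], st[i].tolist()
a,b=blob(sc,431,322),blob(t,173,290); print(a,b)
g=lambda X:np.r_[(pix(sc,X)-a[0]).ravel(),(pix(t,X)-b[0]).ravel()]
r=least_squares(g,[.47,.4,.13]); print(r.x.round(4),r.fun.round(2))
```

```text
(array([431.12173913, 321.4       ]), [9, 8, 12, 12, 115]) (array([177.43274854, 287.81871345]), [10, 6, 19, 15, 171])
[0.4675 0.404  0.1302] [-1.68 -0.26 -1.47  1.3 ]
```

>>> step_arm([
  [0,0,0.5,0,0,0,0],
  [0,0,0.5,0,0,0,0],
  [0.4,0,0,0,0,0,0],
  [0.4,0,0,0,0,0,0],
  [0.2,0,0,0,0,0,0],
  [0.2,0,0,0,0,0,0],
  [0.05,0,0,0,0,0,0],
  [0.05,0,0,0,0,0,0],
  [0,0,0,0,0,0,0],
])

```text
time_s: 12.18
eef_pos: [0.4478, 0.4111, 0.0987]
eef_rot: [-0.0, 1.0, 0.03, -0.0]
force: [-1.1, 0.0, -0.2]
width: -0.0001
gripper_force: 0.0
```

>>> step_arm([
  [0.05,0,0,0,0,0,0],
  [0.05,0,0,0,0,0,0],
  [0,0,0,0,0,0,0],
])

```text
time_s: 12.55
eef_pos: [0.4542, 0.4115, 0.0987]
eef_rot: [-0.0, 1.0, 0.03, 0.0]
force: [0.0, -0.2, 0.1]
width: 0.0003
gripper_force: 0.0
```

```bash
cat >> h.py <<'E'
def blob(p,u,v,r=16):
    g=p["color"][v-r:v+r+1,u-r:u+r+1].max(2)<50
    n,l,st,ce=cv2.connectedComponentsWithStats(g.astype(np.uint8)); i=l[r,r] or 1+np.argmax(st[1:,4])
    return ce[i]+[u-r,v-r], st[i].tolist()
E
python3 - <<'E'
from h import *
sc=env.snapshot("scene"); t=env.snapshot("top")
print(blob(sc,427,323,12),env.sense()["eef_pos"])
for a in(-.45,-.2,-.1,0,.1):print(a,pix(sc,[.4855+.1*np.sin(a),.406,.04+.1*np.cos(a)]).round(1))
E
```

```text
(array([429.88311688, 322.07359307]), [4, 0, 21, 22, 231]) [0.45400749 0.41140298 0.09859377]
-0.45 [[439.5 315.9]]
-0.2 [[431.6 319.7]]
-0.1 [[428.1 321.7]]
0 [[424.3 324. ]]
0.1 [[420.4 326.5]]
```

>>> step_arm([
  [-0.5,0,0,0,0,0,0],
  [-0.5,0,0,0,0,0,0],
  [-0.2,0,-0.6,0,0,0,0],
  [0,0,-0.8,0,0,0,0],
  [0,0,-0.8,0,0,0,0],
  [0,0,0,0,0,0,0],
])

```text
time_s: 13.4
eef_pos: [0.3841, 0.409, 0.2367]
eef_rot: [-0.003, 1.0, 0.03, 0.004]
force: [-0.0, 0.6, 0.5]
width: 0.0001
gripper_force: 0.0
```

Run:
```python
from h import *
sc=env.snapshot("scene"); t=env.snapshot("top")
print(blob(sc,427,323,12)); s=sc["color"][305:335,412:448].max(2); 
print("\n".join("".join("#" if v<50 else "." for v in r) for r in s))
s=t["color"][272:305,160:195].max(2); print("\n".join("".join("#" if v<60 else "." for v in r) for r in s))
```

```text
(array([424.45378151, 325.69747899]), [4, 9, 12, 13, 119])
....................................
....................................
....................................
....................................
....................................
....................................
....................................
....................................
....................................
....................................
....................................
....................................
....................................
....................................
....................................
..........######....................
.........########...................
........##########..................
.......############.................
.......############.................
.......#######..###.................
.......#######..###.................
.......#######..###.................
.......############.................
........###########.................
.........#########..................
.........#######....................
............##......................
.....
[... 556 characters left out ...]
################
..........#########################
...........########################
...........####################..##
............#################......
............##.....#####...........
............##.....................
............##.....................
............##.....................
............##.....................
...................................
...................................
...................................
...................................
...................................
...................................
.................................##
.................................##
..................................#
...................................
```

The lever is upright: the knob is at scene (424,325), which matches the predicted red notch. Next is the drawer handle.

>>> step_arm([
  [0,0,0,0,0,-0.022,30],
  [0,0,0,0,0,-0.022,30],
  [0,0,0,0,0,-0.0216,30],
  [0,0,0,0,0,0,30],
])

```text
time_s: 14.0
eef_pos: [0.3813, 0.4065, 0.2283]
eef_rot: [0.001, 0.972, 0.233, -0.002]
force: [0.5, 0.2, 0.4]
width: 0.0301
gripper_force: 0.0
```

>>> step_arm([
  [-0.1,0.82,0,0,0,0,30],
  [-0.1,0.82,0,0,0,0,30],
  [-0.1,0.82,0,0,0,0,30],
  [-0.1,0.82,0,0,0,0,30],
  [-0.1,0.82,0,0,0,0,30],
  [-0.1,0.82,0,0,0,0,30],
  [-0.1,0.82,0,0,0,0,30],
  [-0.1,0.82,0,0,0,0,30],
  [-0.1,0.82,0,0,0,0,30],
  [-0.1,0.82,0,0,0,0,30],
  [-0.1,0.82,0,0,0,0,30],
  [-0.1,0.75,0,0,0,0,30],
])

```text
time_s: 15.5
eef_pos: [0.5842, -0.1493, 0.2291]
eef_rot: [-0.001, 0.973, 0.232, -0.001]
force: [-0.5, 0.2, 0.1]
width: 0.0303
gripper_force: 0.0
```

Run:
```python
from h import *
go([.588,-.147,.10],np.radians(27))
p=env.snapshot("wrist"); save(p,"w2.png"); print(p["eye"],pix(p,[[.588,-.147,.106],[.588+.06*.891,-.147+.06*.454,.106],[.588-.06*.891,-.147-.06*.454,.106]]).round(1).tolist())
T=np.array(env.sense()["eef_pos"]); print("tip",pix(p,T-[0,0,.019]),"tcp",pix(p,T))
```

```text
now [ 0.5842 -0.1493  0.2291] yaw 26.8 z [-0.002  0.001 -1.   ] j6 0.73
 shift [ 0.08 -0.    2.15]
 turn z share total -0.0004  deg 0.2  j6 after same-base ~
[ 0.66072411 -0.11138405  0.38155357] [[318.2, 218.4], [318.0, 139.0], [318.4, 287.4]]
tip [[327.05719748 285.51161815]] tcp [[327.82181577 303.89406409]]
```

View pics/w2.png

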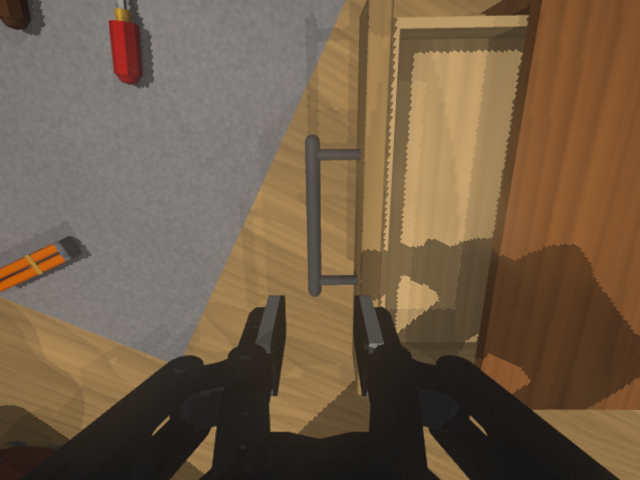

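Run:
```python
from h import *
p=env.snapshot("wrist"); s=env.sense(); q=np.array(s["eef_rot"]); M=R.from_quat(q[[1,2,3,0]]).as_matrix(); T=np.array(s["eef_pos"])
print("cam z axis in tool",(M.T@rot(p)[:,2]).round(3),"eye in tool",(M.T@(p["eye"]-T)).round(4))
for z in(-.02,-.01,0,.01,.019):
  for x in(-.011,0,.011):
    X=np.array([[x,-.015,z],[x,.015,z]])@M.T+T; u=pix(p,X); print(z,x,u.round(0).tolist(),"sep",round(abs(u[1,0]-u[0,0]),1))
# bar fit
A=w(p,[[312.5,137],[315.5,295]],.106); print(A.round(4),"len",np.linalg.norm(A[0]-A[1]).round(4),"yaw",np.degrees(np.arctan2(*(A[0]-A[1])[1::-1])).round(2), A.mean(0).round(4))
```

```text
cam z axis in tool [-0.33   0.004  0.944] eye in tool [ 0.0846  0.0028 -0.1526]
-0.02 -0.011 [[276.0, 346.0], [346.0, 346.0]] sep 70.4
-0.02 0 [[275.0, 324.0], [347.0, 324.0]] sep 72.0
-0.02 0.011 [[274.0, 301.0], [348.0, 301.0]] sep 73.7
-0.01 -0.011 [[279.0, 333.0], [345.0, 333.0]] sep 66.3
-0.01 0 [[278.0, 312.0], [345.0, 312.0]] sep 67.8
-0.01 0.011 [[277.0, 289.0], [346.0, 289.0]] sep 69.3
0 -0.011 [[281.0, 321.0], [343.0, 321.0]] sep 62.8
0 0 [[280.0, 300.0], [344.0, 300.0]] sep 64.1
0 0.011 [[279.0, 279.0], [344.0, 279.0]] sep 65.4
0.01 -0.011 [[283.0, 310.0], [342.0, 310.0]] sep 59.5
0.01 0 [[282.0, 290.0], [343.0, 290.0]] sep 60.7
0.01 0.011 [[281.0, 270.0], [343.0, 270.0]] sep 62.0
0.019 -0.011 [[284.0, 301.0], [341.0, 301.0]] sep 56.9
0.019 0 [[283.0, 282.0], [341.0, 282.0]] sep 58.0
0.019 0.011 [[283.0, 263.0], [342.0, 263.0]] sep 59.1
[[ 0.6421 -0.121   0.106 ]
 [ 0.5281 -0.1803  0.106 ]] len 0.1285 yaw 27.49 [ 0.5851 -0.1507  0.106 ]
```

The wrist view shows the bar from (312,137) to (315,295), with the fingers straddling its line at columns 285 and 355. The handle is about where I fitted it. Descending around the bar.

>>> step_arm([
  [0,0,0.4,0,0,0,30],
  [0,0,0.4,0,0,0,30],
  [0,0,0.4,0,0,0,30],
  [0,0,0.3,0,0,0,30],
  [0,0,0.2,0,0,0,30],
  [0,0,0.2,0,0,0,30],
  [0,0,0.2,0,0,0,30],
  [0,0,0.2,0,0,0,30],
  [0,0,0.2,0,0,0,30],
  [0,0,0,0,0,0,30],
])

```text
time_s: 16.85
eef_pos: [0.5856, -0.1487, 0.082]
eef_rot: [0.001, 0.972, 0.234, 0.001]
force: [-1.2, -0.0, 3.1]
width: 0.03
gripper_force: 1.6
```

>>> step_arm([
  [0,0,0,0,0,0,0],
  [0,0,0,0,0,0,0],
  [0,0,0,0,0,0,0],
  [0,0,0,0,0,0,0],
], squeeze=40)

```text
time_s: 17.35
eef_pos: [0.5845, -0.1477, 0.0806]
eef_rot: [0.0, 0.972, 0.234, 0.0]
force: [-0.1, -0.3, 2.1]
width: 0.0094
gripper_force: 39.0
```

>>> step_arm([
  [0,-0.1,0,0,0,0,0],
  [0,-0.15,0,0,0,0,0],
  [0,-0.15,0,0,0,0,0],
  [0,0,0,0,0,0,0],
])

```text
time_s: 17.85
eef_pos: [0.5728, -0.1252, 0.0806]
eef_rot: [-0.001, 0.972, 0.234, -0.0]
force: [-0.7, 0.7, 1.9]
width: 0.0094
gripper_force: 39.5
```

Run:
```python
from h import *
print({k:np.round(v,3) for k,v in env.sense().items()})
t=env.snapshot("top"); s=env.snapshot("scene")
im=np.zeros((600,800,3),np.uint8)
im[:,:400]=cv2.resize(s["color"][130:250,180:260],(400,600)); im[:,400:]=cv2.resize(t["color"][160:310,370:470],(400,600))
cv2.imwrite("pics/dr1.png",im[:,:,::-1])
```

```text
{'time_s': np.float64(17.85), 'joint_positions': array([-3.420e-01,  9.000e-02,  1.819e+00,  1.000e-03,  1.233e+00,
        7.560e-01]), 'joint_velocities': array([-0.009,  0.01 , -0.01 , -0.002, -0.003, -0.003]), 'joint_efforts': array([ -0.247, -36.421, -32.728,  -0.116,  -0.26 ,   0.061]), 'eef_pos': array([ 0.573, -0.125,  0.081]), 'eef_rot': array([-0.001,  0.972,  0.234, -0.   ]), 'force': array([-0.662,  0.75 ,  1.861]), 'ft_torque': array([0.146, 0.162, 0.013]), 'gripper_force': np.float64(39.457), 'width': np.float64(0.009)}
```

View pics/dr1.png

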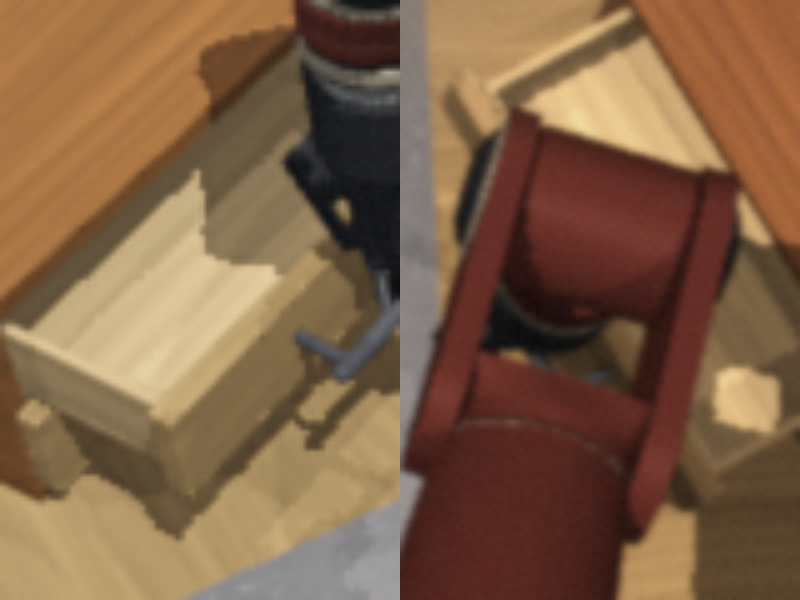

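Picture: the drawer has come out with the gripped bar (the bar is now at around scene px 248,198). Pulling on.

>>> step_arm([
  [0,-0.15,0,0,0,0,0],
  [0,-0.15,0,0,0,0,0],
  [0,-0.15,0,0,0,0,0],
  [0,-0.15,0,0,0,0,0],
  [0,-0.15,0,0,0,0,0],
  [0,-0.15,0,0,0,0,0],
  [0,-0.15,0,0,0,0,0],
  [0,-0.1,0,0,0,0,0],
  [0,-0.1,0,0,0,0,0],
  [0,0,0,0,0,0,0],
])

```text
time_s: 19.2
eef_pos: [0.5383, -0.0588, 0.0806]
eef_rot: [-0.001, 0.972, 0.234, -0.001]
force: [-5.7, -1.5, 5.3]
width: 0.0093
gripper_force: 40.0
```

>>> step_arm([
  [0,0,0,0,0,0,30],
  [0,0,0,0,0,0,30],
  [0,0,-0.5,0,0,0,30],
  [0,0,-0.8,0,0,0,30],
  [0,0,-0.8,0,0,0,30],
  [0,0,0,0,0,0,30],
])

```text
time_s: 19.95
eef_pos: [0.5424, -0.0599, 0.2121]
eef_rot: [0.002, 0.972, 0.234, 0.005]
force: [-0.1, 0.2, -0.6]
width: 0.0299
gripper_force: 0.0
```

```bash
cat >> m.py <<'E'
def tools(p):
    for q,z in(("graver_dark",.011),("graver_red",.011),("ring_clamp",.012)):
        for o in axis(p,q,z)[:3]: print(q,o["p"],o["px"],o["c"],"yaw",np.degrees(np.arctan2(o["d"][1],o["d"][0])).round(1),o["lo"],o["hi"],o["wid"],o["col"])
E
python3 - <<'E'
from m import *
go([.455,.203,.2],np.radians(5))
tools(env.snapshot("top")); p=env.snapshot("scene"); tools(p)
for b in env.boxes_of("chest_drawer0_handle",p)[:1]: print(np.array(b["centre"])*[640,480])
E
```

```text
now [ 0.5424 -0.0599  0.2121] yaw 27.0 z [ 0.01  -0.002 -1.   ] j6 0.85
 shift [ 0.69 -4.57  0.18]
 turn z share total 0.0612  deg -22.0  j6 after same-base ~
graver_dark 0.73 (278, 230) [0.6248 0.1726] yaw -156.3 -0.029 0.027 0.021 [86. 59. 41.]
graver_red 0.72 (250, 179) [0.7637 0.2455] yaw -157.0 -0.036 0.035 0.061 [136. 132. 126.]
graver_red 0.69 (318, 230) [0.6218 0.0697] yaw -155.6 -0.027 0.023 0.021 [163.  45.  39.]
ring_clamp 0.94 (267, 296) [0.4544 0.2038] yaw -173.2 -0.048 0.05 0.024 [149.  97.  61.]
ring_clamp 0.56 (309, 327) [0.3725 0.0981] yaw 140.9 -0.049 0.048 0.024 [204. 111.  55.]
ring_clamp 0.26 (317, 228) [0.6284 0.0718] yaw -158.0 -0.064 0.031 0.022 [160.  60.  50.]
graver_dark 0.49 (303, 301) [0.6283 0.172 ] yaw 24.7 -0.034 0.043 0.027 [106.  81.  59.]
graver_dark 0.49 (368, 279) [0.4573 0.2025] yaw 6.6 -0.054 0.049 0.028 [149. 107.  67.]
graver_red 0.81 (281, 272) [0.6311 0.0701] yaw 26.1 -0.031 0.044 0.027 [164.  62.  46.]
ring_clamp 0.91 (369, 236) [0.3763 0.0971] yaw 143.6 -0.052 0.053 0.04 [179. 112.  36.]
ring_clamp 0.76 (368, 279) [0.4577 0.2032] yaw 6.4 -0.054 0.049 0.03 [148. 107.  68.]
ring_clamp 0.45 (453, 274) [0.2674 0.3034] yaw 47.2 -0.059 0.073 0.048 [140.  53.  46.]
[241.472 190.704]
```

>>> step_arm([
  [0,0,0,0,0,0.019,50],
  [0,0,0,0,0,0.019,50],
  [0,0,0,0,0,0.019,50],
  [0,0,0,0,0,0,50],
  [-0.16,-0.75,0,0,0,0,50],
  [-0.16,-0.75,0,0,0,0,50],
  [-0.16,-0.75,0,0,0,0,50],
  [-0.16,-0.75,0,0,0,0,50],
  [-0.15,-0.75,0,0,0,0,50],
  [-0.15,-0.75,0,0,0,0,50],
  [0,0,0,0,0,0,50],
  [0,0,0,0,0,0,50],
])

```text
time_s: 21.9
eef_pos: [0.4528, 0.2021, 0.2065]
eef_rot: [0.0, 0.998, 0.058, -0.0]
force: [0.5, 0.9, -0.4]
width: 0.0501
gripper_force: 0.0
```

Run:
```python
from m import *
go([.4555,.2035,.03],np.radians(6.5)); p=env.snapshot("wrist"); tools(p)
```

```text
now [0.4528 0.2021 0.2065] yaw 6.6 z [-0. -0. -1.] j6 1.73
 shift [ 0.05 -0.02  2.94]
 turn z share total 0.0003  deg -0.1  j6 after same-base ~
graver_dark 0.66 (385, 18) [0.6136 0.165 ] yaw -143.5 -0.018 0.017 0.027 [76. 55. 44.]
graver_red 0.67 (505, 24) [0.6203 0.0648] yaw -151.9 -0.022 0.022 0.029 [130.  40.  36.]
ring_clamp 0.71 (320, 196) [0.4578 0.2006] yaw -174.5 -0.049 0.054 0.025 [129.  93.  65.]
ring_clamp 0.68 (418, 278) [0.3834 0.0897] yaw 138.5 -0.041 0.063 0.035 [161.  90.  36.]
ring_clamp 0.36 (79, 137) [0.4868 0.4247] yaw -63.1 -0.087 0.074 0.14 [88. 85. 80.]
```

>>> step_arm([
  [0.04,0,0.5,0,0,0,50],
  [0,0,0.5,0,0,0,50],
  [0,0,0.5,0,0,0,50],
  [0,0,0.5,0,0,0,50],
  [0,0,0.3,0,0,0,50],
  [0,0,0.2,0,0,0,50],
  [0,0,0.2,0,0,0,50],
  [0,0,0.15,0,0,0,50],
  [0,0,0,0,0,0,50],
])

```text
time_s: 23.22
eef_pos: [0.4548, 0.2025, 0.0351]
eef_rot: [0.0, 0.998, 0.057, -0.0]
force: [-0.4, -0.7, 0.2]
width: 0.0502
gripper_force: 0.0
```

Run:
```python
from m import *
p=env.snapshot("wrist"); s=env.snapshot("scene"); im=np.hstack([cv2.resize(p["color"][100:400,200:440],(480,600)),cv2.resize(s["color"][230:310,350:390],(300,600))])
print(env.sense()["eef_pos"],env.sense()["force"]); cv2.imwrite("pics/g1.png",im[:,:,::-1])
```

```text
[0.45549864 0.20274999 0.03602012] [-0.01705208 -0.51114162  0.63140601]
```

View pics/g1.png

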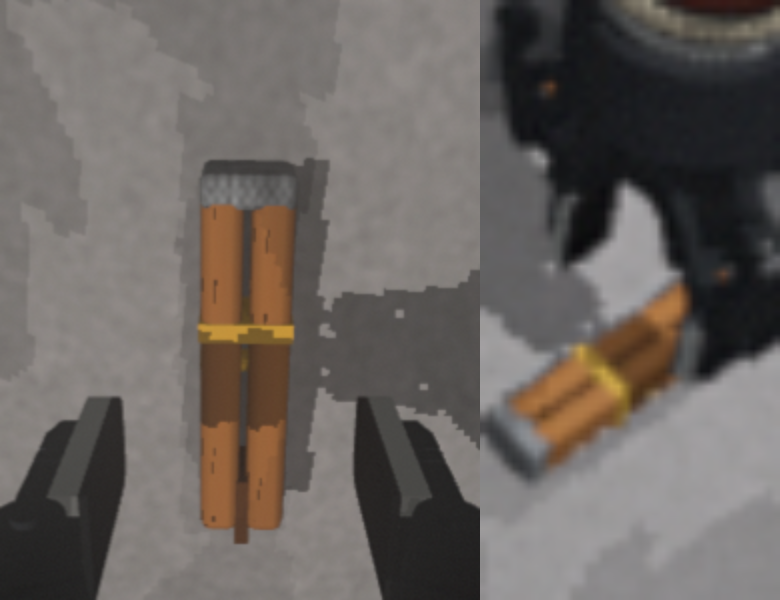

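Run:
```python
from m import *
p=env.snapshot("wrist"); s=env.snapshot("scene"); e=env.sense(); T=np.array(e["eef_pos"]); q=np.array(e["eef_rot"]); M=R.from_quat(q[[1,2,3,0]]).as_matrix()
for z in(-.02,-.01,0,.01,.02):
    for y in(-.03,.03): 
        X=M@[0,y,z]+T; print(z,y,X.round(3),"scene",pix(s,X).round(1)[0],"wrist",pix(p,X).round(1)[0])
from scipy.optimize import least_squares
# outer/inner tips: left in wrist (252,299) , right (385,299); scene near finger tip (378,279), far (361.5,265)
for a,b in(((252,299),(378,279)),((385,299),(361.5,265)),((252,299),(361.5,265)),((385,299),(378,279))):
    g=lambda X:np.r_[(pix(p,X)-a).ravel(),(pix(s,X)-b).ravel()]
    r=least_squares(g,T); print(a,b,r.x.round(4),(M.T@(r.x-T)).round(4),r.fun.round(1))
```

```text
-0.02 -0.03 [0.452 0.233 0.056] scene [379.6 276.9] wrist [245.8 325.7]
-0.02 0.03 [0.459 0.173 0.056] scene [362.5 260.6] wrist [390.  325.8]
-0.01 -0.03 [0.452 0.233 0.046] scene [379.  279.1] wrist [250.1 313.1]
-0.01 0.03 [0.459 0.173 0.046] scene [362.1 262.9] wrist [385.8 313.2]
0 -0.03 [0.452 0.233 0.036] scene [378.5 281.4] wrist [253.9 301.9]
0 0.03 [0.459 0.173 0.036] scene [361.7 265.2] wrist [382.1 301.9]
0.01 -0.03 [0.452 0.233 0.026] scene [378.  283.6] wrist [257.3 291.8]
0.01 0.03 [0.459 0.173 0.026] scene [361.4 267.5] wrist [378.8 291.9]
0.02 -0.03 [0.452 0.233 0.016] scene [377.5 285.8] wrist [260.3 282.7]
0.02 0.03 [0.459 0.173 0.016] scene [361.  269.7] wrist [375.9 282.8]
(252, 299) (378, 279) [0.4588 0.2322 0.0456] [ 0.0065 -0.0289 -0.0093] [ 0.   0.3 -1.3  1.4]
(385, 299) (361.5, 265) [0.459 0.171 0.033] [-0.0003  0.0319  0.0033] [ 0.   0.1 -0.3  0.4]
(252, 299) (361.5, 265) [0.5067 0.2204 0.1296] [ 0.0528 -0.0117 -0.0933] [ 0.   0.1 -0.8  0.9]
(385, 299) (378, 279) [ 0.3024  0.0919 -0.267 ] [-0.1653  0.0928  0.3031] [ 0.   0.1 -0.2  0.2]
```

The picture shows the open fingertips straddling the rear half of the clamp but still well above the bench. The tips are about at TCP level, not 19 mm ahead of it. I'll descend slowly under force watch.

>>> step_arm([
  [0,0,0.1,0,0,0,50],
  [0,0,0.1,0,0,0,50],
  [0,0,0.1,0,0,0,50],
  [0,0,0.1,0,0,0,50],
  [0,0,0,0,0,0,50],
  [0,0,0,0,0,0,50],
])

```text
time_s: 24.18
eef_pos: [0.4552, 0.2026, 0.0117]
eef_rot: [-0.0, 0.998, 0.057, 0.0]
force: [0.4, -0.5, 0.4]
width: 0.0502
gripper_force: 0.0
```

>>> step_arm([
  [0,0,0.05,0,0,0,50],
  [0,0,0,0,0,0,50],
  [0,0,0,0,0,0,50],
])

```text
time_s: 24.55
eef_pos: [0.4551, 0.2026, 0.0086]
eef_rot: [-0.0, 0.998, 0.057, 0.0]
force: [-0.2, -0.9, 0.3]
width: 0.0497
gripper_force: 0.0
```

>>> step_arm([
  [0,0,0.05,0,0,0,50],
  [0,0,0,0,0,0,50],
  [0,0,0,0,0,0,50],
])

```text
time_s: 24.92
eef_pos: [0.4551, 0.2026, 0.0055]
eef_rot: [0.0, 0.998, 0.057, -0.0]
force: [-0.0, 0.3, 0.5]
width: 0.0502
gripper_force: 0.0
```

>>> step_arm([
  [0,0,0.05,0,0,0,50],
  [0,0,0,0,0,0,50],
  [0,0,0,0,0,0,50],
])

```text
time_s: 25.3
eef_pos: [0.4551, 0.2026, 0.0025]
eef_rot: [0.0, 0.998, 0.057, -0.0]
force: [0.4, 0.3, 0.6]
width: 0.0499
gripper_force: 0.0
```

>>> step_arm([
  [0,0,0.05,0,0,0,50],
  [0,0,0,0,0,0,50],
  [0,0,0,0,0,0,50],
])

```text
time_s: 25.68
eef_pos: [0.4551, 0.2026, -0.0005]
eef_rot: [0.0, 0.998, 0.057, -0.0]
force: [-0.1, 0.0, 1.1]
width: 0.05
gripper_force: 0.0
```

>>> step_arm([
  [0,0,0.05,0,0,0,50],
  [0,0,0,0,0,0,50],
  [0,0,0,0,0,0,50],
])

```text
time_s: 26.05
eef_pos: [0.4551, 0.2026, -0.0035]
eef_rot: [0.0, 0.998, 0.057, -0.0]
force: [0.3, 0.1, -0.2]
width: 0.0499
gripper_force: 0.0
```

>>> step_arm([
  [0,0,0,0,0,0,15],
  [0,0,0,0,0,0,15],
  [0,0,0,0,0,0,15],
  [0,0,0,0,0,0,15],
], squeeze=50)

```text
time_s: 26.55
eef_pos: [0.4554, 0.2027, -0.0031]
eef_rot: [-0.0, 0.998, 0.057, 0.0]
force: [-0.2, 0.6, 2.6]
width: 0.0217
gripper_force: 51.4
```

>>> step_arm([
  [0,0,-0.2,0,0,0,15],
  [0,0,-0.4,0,0,0,15],
  [0,0,-0.6,0,0,0,15],
  [0,0,-0.6,0,0,0,15],
  [0,0,-0.6,0,0,0,15],
  [0,0,-0.6,0,0,0,15],
  [0,0,-0.4,0,0,0,15],
  [0,0,0,0,0,0,15],
], squeeze=70)

```text
time_s: 27.55
eef_pos: [0.4563, 0.203, 0.2034]
eef_rot: [-0.001, 0.998, 0.057, 0.003]
force: [0.8, -1.1, -0.5]
width: 0.0214
gripper_force: 68.6
```

```bash
cat >> h.py <<'E'
HAN=np.array([.5383,-.0588]); CY=np.radians(-62.7); cx=np.array([np.cos(CY),np.sin(CY)]); cyv=np.array([-cx[1],cx[0]])
def drw(x,y,z): return np.r_[HAN+(x+.1685)*cx+y*cyv,z]
E
python3 - <<'E'
from m import *
print(env.sense()["width"],drw(-.03,.08,0),drw(0,0,0))
go(drw(-.03,-.08,.2),CY)
t=env.snapshot("top"); tools(t)
# handle location check: dark pixels near predicted
p=pix(t,[np.r_[HAN+.06*cyv,.106],np.r_[HAN-.06*cyv,.106]]); print(p.round(1))
for b in env.boxes_of("chest_drawer0_handle",t)[:2]: print(b["p"],np.array(b["centre"])*[640,480])
c=t["color"][150:290,365:500]; cv2.imwrite("pics/dr2.png",cv2.resize(c,(540,560),interpolation=cv2.INTER_CUBIC)[:,:,::-1])
E
```

```text
0.021376747946339564 [ 0.67291234 -0.14518152  0.        ] [ 0.61558245 -0.208532    0.        ]
now [0.4563 0.203  0.2034] yaw 6.5 z [ 0.005  0.001 -1.   ] j6 1.73
 shift [0.43 7.12 0.05]
 turn z share total 0.1923  deg -69.2  j6 after same-base ~
graver_dark 0.7 (277, 229) [0.6287 0.1759] yaw -155.8 -0.059 0.034 0.022 [91. 68. 53.]
graver_red 0.49 (317, 228) [0.6285 0.072 ] yaw -157.8 -0.061 0.032 0.023 [151.  60.  51.]
ring_clamp 0.79 (309, 327) [0.3725 0.0986] yaw 142.0 -0.05 0.048 0.024 [198. 106.  52.]
ring_clamp 0.57 (259, 306) [0.4308 0.2237] yaw 167.9 -0.021 0.018 0.031 [125.  82.  56.]
ring_clamp 0.5 (277, 228) [0.6313 0.1765] yaw -155.7 -0.059 0.037 0.022 [93. 70. 55.]
[[360.3 233.7]
 [385.1 277.1]]
0.65 [416.896 229.584]
```

>>> step_arm([
  [0,0,0,0,0,0.0275,15],
  [0,0,0,0,0,0.0275,15],
  [0,0,0,0,0,0.0275,15],
  [0,0,0,0,0,0.0275,15],
  [0,0,0,0,0,0.0275,15],
  [0,0,0,0,0,0.0275,15],
  [0,0,0,0,0,0.0272,15],
  [0,0,0,0,0,0,15],
])

```text
time_s: 28.8
eef_pos: [0.4545, 0.2024, 0.1993]
eef_rot: [0.001, 0.855, -0.519, -0.001]
force: [-0.3, -0.0, 0.2]
width: 0.0211
gripper_force: 68.6
```

Run:
```python
from m import *
print(env.sense()["width"]); go(drw(-.03,-.085,.2),CY)
t=env.snapshot("top")
g=t["color"][215:290,350:440].astype(int); m=(g.max(2)<95)&(g[:,:,0]-g[:,:,2]<12)
print("\n".join("".join("#" if v else "." for v in r) for r in m[::2]))
```

```text
0.021118132329056478
now [0.4545 0.2024 0.1993] yaw -62.6 z [-0.002 -0.001 -1.   ] j6 2.93
 shift [ 6.81  2.19 -0.01]
 turn z share total 0.0004  deg -0.1  j6 after same-base ~
..........................................................................................
..........................................................................................
..........................................................................................
..........................................................................................
..........................................................................................
..........................................................................................
..........................................................................................
..........................................................................................
...................#####..................................................................
.........###....#######...................................................................
.........####
[... 1834 characters left out ...]
#########......................................................
################################.####.....................................................
###############################...........................................................
###############################...........................................................
###############################...........................................................
###############################...........................................................
################################..........................................................
################################..........................................................
```

>>> step_arm([
  [0.68,0.22,0,0,0,0,15],
  [0.68,0.22,0,0,0,0,15],
  [0.68,0.22,0,0,0,0,15],
  [0.68,0.22,0,0,0,0,15],
  [0.68,0.22,0,0,0,0,15],
  [0.68,0.22,0,0,0,0,15],
  [0.68,0.22,0,0,0,0,15],
  [0.68,0.22,0,0,0,0,15],
  [0.68,0.22,0,0,0,0,15],
  [0.68,0.2,0,0,0,0,15],
  [0,0,0,0,0,0,15],
  [0,0,0,0,0,0,15],
])

```text
time_s: 30.35
eef_pos: [0.5258, -0.2195, 0.2]
eef_rot: [-0.0, 0.854, -0.52, -0.001]
force: [-1.2, 0.3, -1.2]
width: 0.0212
gripper_force: 68.7
```

Run:
```python
from m import *
print(env.sense()["width"]); go(drw(-.03,-.085,.088),CY)
```

```text
0.021150745275306713
now [ 0.5258 -0.2195  0.2   ] yaw -62.6 z [-0.001  0.001 -1.   ] j6 2.14
 shift [0.03 0.   1.87]
 turn z share total 0.0002  deg -0.1  j6 after same-base ~
```

>>> step_arm([
  [0,0,0.4,0,0,0,15],
  [0,0,0.4,0,0,0,15],
  [0,0,0.4,0,0,0,15],
  [0,0,0.3,0,0,0,15],
  [0,0,0.2,0,0,0,15],
  [0,0,0.15,0,0,0,15],
  [0,0,0,0,0,0,15],
  [0,0,0,0,0,0,15],
])

```text
time_s: 31.35
eef_pos: [0.5267, -0.2203, 0.0904]
eef_rot: [-0.0, 0.854, -0.52, 0.001]
force: [-0.6, -0.0, -0.0]
width: 0.0209
gripper_force: 68.7
```

>>> step_arm([
  [0,0,0,0,0,0,45],
  [0,0,0,0,0,0,45],
  [0,0,0,0,0,0,45],
  [0,0,-0.3,0,0,0,45],
  [0,0,-0.6,0,0,0,45],
  [0,0,-0.6,0,0,0,45],
  [0,0,-0.6,0,0,0,45],
  [0,0,0,0,0,0,45],
])

```text
time_s: 32.35
eef_pos: [0.5284, -0.2212, 0.2216]
eef_rot: [-0.0, 0.854, -0.52, 0.005]
force: [-0.4, 0.7, 0.1]
width: 0.0453
gripper_force: 0.0
```

Run:
```python
from m import *
p=env.snapshot("wrist"); T=None
for o in axis(p,"ring_clamp",.092)[:3]:
    d=o["c"]-drw(0,0,0)[:2]; print(o["p"],o["px"],o["c"],o["col"],"drawer xy",(d@cx).round(3),(d@cyv).round(3),o["lo"],o["hi"])
t=env.snapshot("top"); tools(t); go([.6248,.1726,.2],np.radians(24))
```

```text
0.79 (321, 220) [ 0.5278 -0.2231] [126.  89.  53.] drawer xy -0.027 -0.085 -0.049 0.055
0.61 (302, 431) [ 0.4453 -0.0231] [51. 48. 46.] drawer xy -0.243 -0.066 -0.008 0.007
graver_dark 0.69 (278, 231) [0.6234 0.1726] yaw -157.2 -0.066 0.029 0.022 [79. 55. 40.]
graver_dark 0.22 (316, 226) [0.6328 0.0733] yaw -157.4 -0.06 0.036 0.022 [155.  68.  58.]
graver_red 0.45 (316, 225) [0.6346 0.0744] yaw -157.7 -0.06 0.037 0.021 [158.  69.  59.]
ring_clamp 0.59 (309, 327) [0.3731 0.0975] yaw 141.5 -0.049 0.049 0.024 [203. 111.  55.]
ring_clamp 0.44 (430, 263) [ 0.5279 -0.2161] yaw 109.4 -0.069 0.031 0.023 [137.  87.  53.]
now [ 0.5254 -0.2195  0.2139] yaw -62.7 z [-0.002  0.001 -1.   ] j6 2.14
 shift [-5.05 -4.47  0.24]
 turn z share total -0.2408  deg 86.7  j6 after same-base ~
```

>>> step_arm([
  [0,0,0,0,0,-0.0268,45],
  [0,0,0,0,0,-0.0268,45],
  [0,0,0,0,0,-0.0268,45],
  [0,0,0,0,0,-0.0268,45],
  [0,0,0,0,0,-0.0268,45],
  [0,0,0,0,0,-0.0268,45],
  [0,0,0,0,0,-0.0268,45],
  [0,0,0,0,0,-0.0268,45],
  [0,0,0,0,0,-0.0264,45],
  [0,0,0,0,0,0,45],
])

```text
time_s: 33.9
eef_pos: [0.5257, -0.2197, 0.2145]
eef_rot: [-0.001, 0.978, 0.207, -0.001]
force: [0.7, 0.2, 0.3]
width: 0.0448
gripper_force: 0.0
```

Run:
```python
from m import *
go([.624,.174,.2],np.radians(24))
```

```text
now [ 0.5257 -0.2197  0.2145] yaw 23.9 z [-0.002  0.001 -1.   ] j6 0.63
 shift [ 4.16 -5.34  0.24]
 turn z share total -0.0003  deg 0.1  j6 after same-base ~
```

>>> step_arm([
  [0.46,-0.59,0,0,0,0,45],
  [0.46,-0.59,0,0,0,0,45],
  [0.46,-0.59,0,0,0,0,45],
  [0.46,-0.59,0,0,0,0,45],
  [0.46,-0.59,0,0,0,0,45],
  [0.46,-0.59,0,0,0,0,45],
  [0.46,-0.59,0,0,0,0,45],
  [0.46,-0.59,0,0,0,0,45],
  [0.46,-0.59,0.2,0,0,0,45],
  [0,0,0,0,0,0,45],
  [0,0,0,0,0,0,45],
])

```text
time_s: 35.28
eef_pos: [0.6231, 0.1718, 0.203]
eef_rot: [0.0, 0.978, 0.207, -0.001]
force: [-0.7, -0.4, 0.3]
width: 0.0456
gripper_force: 0.0
```

Run:
```python
from m import *
tools(env.snapshot("top")); tools(env.snapshot("wrist")); go([.624,.174,0],np.radians(24))
```

```text
graver_dark 0.53 (417, 229) [ 0.6194 -0.1857] yaw -152.1 -0.147 0.15 0.261 [186. 157. 110.]
graver_red 0.75 (316, 225) [0.635  0.0745] yaw -157.2 -0.061 0.039 0.022 [124.  64.  55.]
graver_red 0.67 (174, 282) [0.4978 0.4407] yaw 67.4 -0.026 0.019 0.029 [36. 34. 33.]
ring_clamp 0.7 (316, 318) [0.3951 0.0799] yaw 149.3 -0.02 0.024 0.024 [199. 112.  58.]
ring_clamp 0.32 (174, 282) [0.4975 0.4401] yaw 66.6 -0.026 0.019 0.029 [36. 34. 33.]
graver_dark 0.58 (320, 192) [0.6332 0.1727] yaw -155.5 -0.062 0.039 0.022 [100.  81.  65.]
graver_dark 0.52 (595, 353) [ 0.5878 -0.182 ] yaw -139.5 -0.135 0.158 0.131 [99. 81. 56.]
graver_red 0.89 (416, 231) [0.6359 0.0705] yaw -157.2 -0.063 0.04 0.027 [116.  69.  61.]
ring_clamp 0.95 (625, 466) [ 0.4704 -0.3171] yaw -102.9 -0.03 0.028 0.033 [85. 58. 36.]
ring_clamp 0.75 (295, 411) [0.3805 0.0929] yaw 140.6 -0.048 0.054 0.039 [152.  84.  30.]
now [0.6236 0.1716 0.2039] yaw 23.9 z [ 0.  0. -1.] j6 1.31
 shift [ 0.02 -0.03  3.4 ]
 turn z share total -0.0001  deg 0.1  j6 after same-base ~
```

>>> step_arm([
  [0,0,0.6,0,0,0,45],
  [0,0,0.6,0,0,0,45],
  [0,0,0.6,0,0,0,45],
  [0,0,0.5,0,0,0,45],
  [0,0,0.4,0,0,0,45],
  [0,0,0.3,0,0,0,45],
  [0,0,0.2,0,0,0,45],
  [0,0,0.13,0,0,0,45],
  [0,0,0.1,0,0,0,45],
  [0,0,0,0,0,0,45],
  [0,0,0,0,0,0,45],
])

```text
time_s: 37.05
eef_pos: [0.624, 0.1723, -0.0015]
eef_rot: [0.0, 0.978, 0.208, 0.001]
force: [-0.2, 0.5, -0.7]
width: 0.0447
gripper_force: 0.0
```

>>> step_arm([
  [0,0,0,0,0,0,10],
  [0,0,0,0,0,0,10],
  [0,0,0,0,0,0,10],
  [0,0,0,0,0,0,10],
], squeeze=60)

```text
time_s: 37.55
eef_pos: [0.6241, 0.1723, -0.0014]
eef_rot: [0.0, 0.978, 0.208, 0.001]
force: [-0.8, -0.4, 4.0]
width: 0.0199
gripper_force: 59.3
```

>>> step_arm([
  [0,0,-0.2,0,0,0,10],
  [0,0,-0.4,0,0,0,10],
  [0,0,-0.6,0,0,0,10],
  [0,0,-0.6,0,0,0,10],
  [0,0,-0.6,0,0,0,10],
  [0,0,-0.6,0,0,0,10],
  [0,0,-0.4,0,0,0,10],
  [0,0,0,0,0,0,10],
], squeeze=80)

```text
time_s: 38.55
eef_pos: [0.6246, 0.1724, 0.2046]
eef_rot: [0.0, 0.978, 0.208, 0.002]
force: [0.0, 0.9, -0.7]
width: 0.0191
gripper_force: 79.3
```

>>> step_arm([
  [0,0,0,0,0,0.0268,10],
  [0,0,0,0,0,0.0268,10],
  [0,0,0,0,0,0.0268,10],
  [0,0,0,0,0,0.0268,10],
  [0,0,0,0,0,0.0268,10],
  [0,0,0,0,0,0.0268,10],
  [0,0,0,0,0,0.0268,10],
  [0,0,0,0,0,0.0268,10],
  [0,0,0,0,0,0.0264,10],
  [0,0,0,0,0,0,10],
])

```text
time_s: 39.8
eef_pos: [0.6224, 0.172, 0.1995]
eef_rot: [0.001, 0.855, -0.519, -0.001]
force: [0.2, 0.4, -0.6]
width: 0.0193
gripper_force: 79.3
```

Run:
```python
from m import *
print(env.sense()["width"]); go(drw(-.03,0,.2),CY); tools(env.snapshot("top"))
```

```text
0.019331510784102713
now [0.6224 0.172  0.1995] yaw -62.6 z [-0.003 -0.001 -1.   ] j6 2.82
 shift [ 5.08  3.02 -0.  ]
 turn z share total 0.0004  deg -0.1  j6 after same-base ~
graver_red 0.7 (318, 228) [0.6263 0.0701] yaw -158.0 -0.034 0.03 0.026 [107.  45.  38.]
graver_red 0.55 (199, 213) [0.6744 0.3778] yaw -134.8 -0.049 0.046 0.063 [58. 76. 79.]
graver_red 0.26 (308, 164) [0.8014 0.0907] yaw -165.9 -0.048 0.051 0.096 [143. 137. 129.]
ring_clamp 0.69 (439, 259) [ 0.5374 -0.2394] yaw 117.4 -0.055 0.057 0.027 [149.  99.  62.]
ring_clamp 0.23 (308, 164) [0.8013 0.0898] yaw -174.3 -0.044 0.047 0.091 [142. 137. 129.]
```

>>> step_arm([
  [0.635,0.378,0,0,0,0,10],
  [0.635,0.378,0,0,0,0,10],
  [0.635,0.378,0,0,0,0,10],
  [0.635,0.378,0,0,0,0,10],
  [0.635,0.378,0,0,0,0,10],
  [0.635,0.378,0,0,0,0,10],
  [0.635,0.378,0,0,0,0,10],
  [0.635,0.378,0,0,0,0,10],
  [0,0,0,0,0,0,10],
  [0,0,0,0,0,0,10],
])

```text
time_s: 41.25
eef_pos: [0.6021, -0.1816, 0.2016]
eef_rot: [-0.0, 0.854, -0.52, -0.0]
force: [0.3, 0.5, -1.0]
width: 0.0192
gripper_force: 79.2
```

Run:
```python
from m import *
print(env.sense()["width"]); go(drw(-.03,0,.088),CY)
```

```text
0.01915925076968909
now [ 0.6021 -0.1816  0.2016] yaw -62.7 z [-0.     0.001 -1.   ] j6 2.25
 shift [0.   0.01 1.89]
 turn z share total 0.0001  deg -0.0  j6 after same-base ~
```

>>> step_arm([
  [0,0,0.4,0,0,0,10],
  [0,0,0.4,0,0,0,10],
  [0,0,0.4,0,0,0,10],
  [0,0,0.3,0,0,0,10],
  [0,0,0.2,0,0,0,10],
  [0,0,0.19,0,0,0,10],
  [0,0,0,0,0,0,10],
  [0,0,0,0,0,0,10],
])

```text
time_s: 42.25
eef_pos: [0.6026, -0.1821, 0.0891]
eef_rot: [-0.0, 0.854, -0.52, 0.001]
force: [-0.1, -0.0, -0.4]
width: 0.0192
gripper_force: 79.2
```

>>> step_arm([
  [0,0,0,0,0,0,45],
  [0,0,0,0,0,0,45],
  [0,0,0,0,0,0,45],
  [0,0,-0.3,0,0,0,45],
  [0,0,-0.6,0,0,0,45],
  [0,0,-0.6,0,0,0,45],
  [0,0,-0.6,0,0,0,45],
  [0,0,0,0,0,0,45],
])

```text
time_s: 43.25
eef_pos: [0.6045, -0.1829, 0.2208]
eef_rot: [-0.001, 0.854, -0.52, 0.005]
force: [-0.1, 0.9, 0.1]
width: 0.0452
gripper_force: 0.0
```

```bash
cat >> m.py <<'E'
def indrawer(p,qs=("ring_clamp","graver_dark","graver_red")):
    for q in qs:
        for o in axis(p,q,.093)[:3]:
            d=o["c"]-drw(0,0,0)[:2]; print(q,o["p"],o["px"],o["col"],"drawer xy",(d@cx).round(3),(d@cyv).round(3),o["lo"],o["hi"],"yaw",np.degrees(np.arctan2(o["d"][1],o["d"][0])).round(0))
E
python3 - <<'E'
from m import *
indrawer(env.snapshot("wrist")); tools(env.snapshot("top")); go([.626,.071,.2],np.radians(22.5))
E
```

```text
ring_clamp 0.53 (53, 329) [98. 96. 89.] drawer xy -0.126 0.236 -0.042 0.045 yaw 77.0
graver_dark 0.68 (322, 214) [103.  80.  54.] drawer xy -0.02 -0.0 -0.063 0.038 yaw 117.0
graver_dark 0.68 (394, 216) [ 0.6548 -0.1288] yaw 160.1 -0.154 0.155 0.365 [179. 151. 108.]
graver_red 0.75 (318, 230) [0.6226 0.0697] yaw -156.0 -0.03 0.025 0.023 [164.  51.  43.]
graver_red 0.41 (394, 216) [ 0.6553 -0.1281] yaw 160.4 -0.156 0.154 0.363 [178. 151. 108.]
ring_clamp 0.62 (309, 328) [0.3716 0.0987] yaw 141.5 -0.05 0.047 0.022 [211. 115.  55.]
now [ 0.6016 -0.1817  0.213 ] yaw -62.7 z [-0.002  0.001 -1.   ] j6 2.25
 shift [-3.55 -2.29  0.22]
 turn z share total -0.2366  deg 85.2  j6 after same-base ~
```

>>> step_arm([
  [0,0,0,0,0,-0.0263,45],
  [0,0,0,0,0,-0.0263,45],
  [0,0,0,0,0,-0.0263,45],
  [0,0,0,0,0,-0.0263,45],
  [0,0,0,0,0,-0.0263,45],
  [0,0,0,0,0,-0.0263,45],
  [0,0,0,0,0,-0.0263,45],
  [0,0,0,0,0,-0.0263,45],
  [0,0,0,0,0,-0.0262,45],
  [0,0,0,0,0,0,45],
])

```text
time_s: 44.9
eef_pos: [0.6019, -0.1818, 0.2138]
eef_rot: [-0.0, 0.981, 0.194, -0.0]
force: [0.5, -0.3, -0.3]
width: 0.0451
gripper_force: 0.0
```

Run:
```python
from m import *
go([.626,.0705,.2],np.radians(22.5))
```

```text
now [ 0.6019 -0.1818  0.2138] yaw 22.4 z [-0.001  0.    -1.   ] j6 0.77
 shift [ 1.97 -3.74  0.23]
 turn z share total -0.0003  deg 0.1  j6 after same-base ~
```

>>> step_arm([
  [0.33,-0.62,0,0,0,0,45],
  [0.33,-0.62,0,0,0,0,45],
  [0.33,-0.62,0,0,0,0,45],
  [0.33,-0.62,0,0,0,0,45],
  [0.33,-0.63,0,0,0,0,45],
  [0.33,-0.63,0.2,0,0,0,45],
  [0,0,0,0,0,0,45],
  [0,0,0,0,0,0,45],
])

```text
time_s: 45.9
eef_pos: [0.6259, 0.0706, 0.2022]
eef_rot: [0.0, 0.981, 0.194, -0.0]
force: [0.5, -0.8, 0.5]
width: 0.0452
gripper_force: 0.0
```

Run:
```python
from m import *
tools(env.snapshot("wrist")); tools(env.snapshot("scene")); go([.626,.0705,-.001],np.radians(22.5))
```

```text
graver_dark 0.93 (588, 362) [ 0.572  -0.2774] yaw -67.7 -0.046 0.054 0.041 [70. 55. 38.]
graver_red 0.72 (322, 192) [0.6361 0.0709] yaw -157.8 -0.063 0.039 0.022 [138.  70.  60.]
ring_clamp 0.61 (604, 435) [ 0.492  -0.3572] yaw -92.9 -0.055 0.044 0.054 [96. 70. 45.]
graver_dark 0.74 (239, 182) [ 0.5814 -0.2716] yaw 112.3 -0.062 0.043 0.036 [83. 66. 50.]
graver_red 0.7 (280, 273) [0.6341 0.0716] yaw 23.1 -0.038 0.057 0.028 [166.  76.  62.]
ring_clamp 0.68 (369, 236) [0.3756 0.0979] yaw 141.2 -0.05 0.049 0.035 [189. 112.  22.]
ring_clamp 0.57 (248, 160) [ 0.5142 -0.3406] yaw 67.3 -0.02 0.022 0.023 [131.  98.  71.]
ring_clamp 0.39 (239, 182) [ 0.5809 -0.2697] yaw 111.8 -0.066 0.044 0.031 [78. 61. 46.]
now [0.6262 0.0703 0.2026] yaw 22.4 z [ 0. -0. -1.] j6 1.17
 shift [-0.   -0.    3.39]
 turn z share total -0.0002  deg 0.1  j6 after same-base ~
```

>>> step_arm([
  [0,0,0.6,0,0,0,45],
  [0,0,0.6,0,0,0,45],
  [0,0,0.6,0,0,0,45],
  [0,0,0.5,0,0,0,45],
  [0,0,0.4,0,0,0,45],
  [0,0,0.3,0,0,0,45],
  [0,0,0.2,0,0,0,45],
  [0,0,0.1,0,0,0,45],
  [0,0,0.09,0,0,0,45],
  [0,0,0,0,0,0,45],
  [0,0,0,0,0,0,45],
])

```text
time_s: 47.68
eef_pos: [0.6265, 0.0709, -0.0004]
eef_rot: [0.0, 0.981, 0.195, 0.001]
force: [0.3, -0.1, 1.2]
width: 0.045
gripper_force: 0.0
```

>>> step_arm([
  [0,0,0,0,0,0,10],
  [0,0,0,0,0,0,10],
  [0,0,0,0,0,0,10],
  [0,0,0,0,0,0,10],
], squeeze=60)

```text
time_s: 48.18
eef_pos: [0.6267, 0.0709, -0.0002]
eef_rot: [0.0, 0.981, 0.195, 0.001]
force: [0.1, -0.2, 4.3]
width: 0.0194
gripper_force: 59.2
```

>>> step_arm([
  [0,0,-0.2,0,0,0,10],
  [0,0,-0.4,0,0,0,10],
  [0,0,-0.6,0,0,0,10],
  [0,0,-0.6,0,0,0,10],
  [0,0,-0.6,0,0,0,10],
  [0,0,-0.6,0,0,0,10],
  [0,0,-0.4,0,0,0,10],
  [0,0,0,0,0,0,10],
], squeeze=80)

```text
time_s: 49.18
eef_pos: [0.6272, 0.0709, 0.2058]
eef_rot: [0.0, 0.981, 0.195, 0.002]
force: [0.8, -0.8, 0.3]
width: 0.019
gripper_force: 78.7
```

>>> step_arm([
  [0,0,0,0,0,0.0263,10],
  [0,0,0,0,0,0.0263,10],
  [0,0,0,0,0,0.0263,10],
  [0,0,0,0,0,0.0263,10],
  [0,0,0,0,0,0.0263,10],
  [0,0,0,0,0,0.0263,10],
  [0,0,0,0,0,0.0263,10],
  [0,0,0,0,0,0.0263,10],
  [0,0,0,0,0,0.0262,10],
  [0,0,0,0,0,0,10],
])

```text
time_s: 50.42
eef_pos: [0.625, 0.0709, 0.2008]
eef_rot: [0.001, 0.855, -0.519, -0.001]
force: [0.1, -0.8, 0.3]
width: 0.0191
gripper_force: 78.7
```

Run:
```python
from m import *
print(env.sense()["width"]); go(drw(-.03,.085,.2),CY)
```

```text
0.01912108132842114
now [0.625  0.0709 0.2008] yaw -62.6 z [-0.003  0.    -1.   ] j6 2.66
 shift [3.56 0.87 0.01]
 turn z share total 0.0004  deg -0.1  j6 after same-base ~
```

>>> step_arm([
  [0.6,0.15,0,0,0,0,10],
  [0.6,0.15,0,0,0,0,10],
  [0.6,0.15,0,0,0,0,10],
  [0.6,0.14,0,0,0,0,10],
  [0.6,0.14,0,0,0,0,10],
  [0.56,0.14,0,0,0,0,10],
  [0,0,0,0,0,0,10],
  [0,0,0,0,0,0,10],
])

```text
time_s: 51.42
eef_pos: [0.6772, -0.1424, 0.2019]
eef_rot: [-0.0, 0.854, -0.52, -0.001]
force: [0.2, 0.1, 0.1]
width: 0.0189
gripper_force: 78.7
```

Run:
```python
from m import *
print(env.sense()["width"]); go(drw(-.03,.085,.088),CY)
```

```text
0.01893265671948336
now [ 0.6772 -0.1424  0.2019] yaw -62.6 z [-0.002  0.001 -1.   ] j6 2.35
 shift [ 0.01 -0.    1.9 ]
 turn z share total 0.0003  deg -0.1  j6 after same-base ~
```

>>> step_arm([
  [0,0,0.4,0,0,0,10],
  [0,0,0.4,0,0,0,10],
  [0,0,0.4,0,0,0,10],
  [0,0,0.3,0,0,0,10],
  [0,0,0.2,0,0,0,10],
  [0,0,0.19,0,0,0,10],
  [0,0,0,0,0,0,10],
  [0,0,0,0,0,0,10],
])

```text
time_s: 52.42
eef_pos: [0.6782, -0.1431, 0.0905]
eef_rot: [-0.0, 0.854, -0.52, 0.001]
force: [1.3, -0.7, -1.0]
width: 0.0191
gripper_force: 78.7
```

>>> step_arm([
  [0,0,0,0,0,0,45],
  [0,0,0,0,0,0,45],
  [0,0,0,0,0,0,45],
  [0,0,-0.3,0,0,0,45],
  [0,0,-0.6,0,0,0,45],
  [0,0,-0.6,0,0,0,45],
  [0,0,-0.6,0,0,0,45],
  [0,0,0,0,0,0,45],
])

```text
time_s: 53.42
eef_pos: [0.6802, -0.1436, 0.2224]
eef_rot: [-0.001, 0.854, -0.52, 0.005]
force: [0.4, -0.4, 0.4]
width: 0.0452
gripper_force: 0.0
```

Run:
```python
from m import *
indrawer(env.snapshot("wrist")); indrawer(env.snapshot("scene")); go(np.r_[HAN-.1*cx,.2],np.radians(27.3))
```

```text
ring_clamp 0.62 (445, 461) [147.  78.  21.] drawer xy -0.28 -0.041 -0.035 0.026 yaw 135.0
graver_dark 0.97 (375, 169) [105.  81.  53.] drawer xy 0.015 0.045 -0.044 0.032 yaw 139.0
graver_red 0.92 (323, 212) [141.  71.  49.] drawer xy -0.02 0.085 -0.063 0.039 yaw 117.0
graver_red 0.55 (375, 169) [104.  80.  52.] drawer xy 0.015 0.045 -0.045 0.033 yaw 139.0
graver_red 0.2 (536, 222) [121.  88.  55.] drawer xy -0.027 -0.085 -0.056 0.049 yaw -63.0
ring_clamp 0.8 (370, 236) [183. 111.  31.] drawer xy -0.404 -0.012 -0.047 0.046 yaw 143.0
ring_clamp 0.37 (244, 186) [157. 137. 101.] drawer xy -0.039 0.004 -0.169 0.151 yaw 33.0
graver_dark 0.62 (216, 187) [98. 72. 49.] drawer xy 0.021 0.048 -0.058 0.037 yaw 137.0
graver_dark 0.36 (336, 369) [47. 94. 87.] drawer xy -0.493 0.319 -0.051 0.045 yaw 50.0
graver_red 0.62 (219, 202) [158.  68.  52.] drawer xy -0.018 0.086 -0.055 0.042 yaw 115.0
graver_red 0.29 (244, 186) [156. 135. 100.] drawer xy -0.038 0.004 -0.17 0.149 yaw 32.0
now [ 0.6771 -0.1427  0.214 ] yaw -62.7 z [-0.002  0.001 -1.   ] j6 2.35
 shift [-3.97  1.41  0.24]
 turn z share total -0.25  deg 90.0  j6 after same-base ~
```

All three tools are inside the drawer. The dark graver was knocked aside there, but it is still within the walls. Next I'll go round in front of the handle and push it shut with closed fingers.

>>> step_arm([
  [-0.6,0.24,0,0,0,0,0],
  [-0.6,0.24,0,0,0,0,0],
  [-0.6,0.24,0,0,0,0,0],
  [-0.6,0.24,0,0,0,0,0],
  [-0.6,0.24,0,0,0,0,0],
  [-0.5,0.22,0,0,0,0,0],
  [0,0,0.4,0,0,0,0],
  [0,0,0.5,0,0,0,0],
  [0,0,0.5,0,0,0,0],
  [0,0,0.4,0,0,0,0],
  [0,0,0.35,0,0,0,0],
  [0,0,0,0,0,0,0],
], squeeze=30)

```text
time_s: 55.32
eef_pos: [0.5037, 0.0048, 0.0842]
eef_rot: [0.001, 0.854, -0.52, -0.002]
force: [0.9, 0.8, -0.3]
width: 0.0006
gripper_force: 0.0
```

Run:
```python
from m import *
print(env.sense()["width"],env.sense()["force"]); go(np.r_[HAN-.0165*cx,.085],CY); go(np.r_[HAN+.1465*cx,.085],CY)
```

```text
0.0006403738082794453 [ 0.87134097  0.83706995 -0.34645227]
now [0.5037 0.0048 0.0842] yaw -62.7 z [-0.005  0.001 -1.   ] j6 2.53
 shift [ 0.93 -0.03 -0.02]
 turn z share total 0.0  deg -0.0  j6 after same-base ~
now [0.5037 0.0048 0.0842] yaw -62.7 z [-0.005  0.001 -1.   ] j6 2.53
 shift [ 3.65 -0.03 -0.02]
 turn z share total 0.0  deg -0.0  j6 after same-base ~
```

>>> step_arm([
  [0.2,0,0,0,0,0,0],
  [0.2,0,0,0,0,0,0],
  [0.2,0,0,0,0,0,0],
  [0.1,0,0,0,0,0,0],
  [0.1,0,0,0,0,0,0],
  [0.12,0,0,0,0,0,0],
  [0.12,0,0,0,0,0,0],
  [0.12,0,0,0,0,0,0],
  [0.12,0,0,0,0,0,0],
  [0.12,0,0,0,0,0,0],
])

```text
time_s: 56.58
eef_pos: [0.5443, -0.0703, 0.0865]
eef_rot: [-0.0, 0.854, -0.52, -0.0]
force: [-0.6, 1.8, 0.8]
width: 0.0
gripper_force: 0.6
```

>>> step_arm([
  [0.12,0,0,0,0,0,0],
  [0.12,0,0,0,0,0,0],
  [0.12,0,0,0,0,0,0],
  [0.12,0,0,0,0,0,0],
  [0.12,0,0,0,0,0,0],
  [0.12,0,0,0,0,0,0],
  [0.12,0,0,0,0,0,0],
  [0.12,0,0,0,0,0,0],
  [0.12,0,0,0,0,0,0],
  [0.12,0,0,0,0,0,0],
  [0.12,0,0,0,0,0,0],
  [0.12,0,0,0,0,0,0],
])

```text
time_s: 58.08
eef_pos: [0.5841, -0.1472, 0.0866]
eef_rot: [-0.0, 0.854, -0.52, 0.0]
force: [0.1, 1.5, 0.0]
width: -0.0001
gripper_force: 0.6
```

>>> step_arm([
  [0.08,0,0,0,0,0,0],
  [0.08,0,0,0,0,0,0],
  [0.08,0,0,0,0,0,0],
  [0.05,0,0,0,0,0,0],
  [0,0,0,0,0,0,0],
])

```text
time_s: 58.7
eef_pos: [0.592, -0.1627, 0.0867]
eef_rot: [0.0, 0.854, -0.52, 0.0]
force: [-0.1, -0.3, 0.1]
width: 0.0003
gripper_force: 0.0
```

Run:
```python
from m import *
print(env.sense()["width"],env.sense()["force"]); go(np.r_[HAN+.1465*cx,.085],CY)
indrawer(env.snapshot("scene"))
```

```text
0.000250788208615958 [-0.0885504  -0.30635886  0.13489384]
now [ 0.592  -0.1627  0.0867] yaw -62.7 z [ 0.    -0.001 -1.   ] j6 2.28
 shift [0.49 0.   0.03]
 turn z share total 0.0  deg -0.0  j6 after same-base ~
ring_clamp 0.77 (370, 236) [188. 111.  21.] drawer xy -0.404 -0.012 -0.046 0.045 yaw 142.0
ring_clamp 0.66 (267, 351) [151. 153. 150.] drawer xy -0.355 0.357 -0.036 0.035 yaw 72.0
graver_dark 0.73 (267, 351) [152. 154. 151.] drawer xy -0.355 0.357 -0.035 0.033 yaw 71.0
```

>>> step_arm([
  [0.07,0,0,0,0,0,0],
  [0.07,0,0,0,0,0,0],
  [0.07,0,0,0,0,0,0],
  [0.07,0,0,0,0,0,0],
  [0,0,0,0,0,0,0],
])

```text
time_s: 59.52
eef_pos: [0.5998, -0.1778, 0.0867]
eef_rot: [0.0, 0.854, -0.52, 0.0]
force: [0.5, -0.3, 0.2]
width: -0.0
gripper_force: 0.0
```

>>> step_arm([
  [0.05,0,0,0,0,0,0],
  [0.05,0,0,0,0,0,0],
  [0,0,0,0,0,0,0],
])

```text
time_s: 59.9
eef_pos: [0.6025, -0.1829, 0.0867]
eef_rot: [0.0, 0.854, -0.52, 0.0]
force: [0.6, -0.4, 0.0]
width: -0.0003
gripper_force: 0.0
```

>>> step_arm([
  [0.04,0,0,0,0,0,0],
  [0,0,0,0,0,0,0],
])

```text
time_s: 60.15
eef_pos: [0.6035, -0.1849, 0.0866]
eef_rot: [0.0, 0.854, -0.52, 0.0]
force: [-1.0, 0.9, 0.2]
width: -0.0001
gripper_force: 0.0
```

>>> step_arm([
  [0.04,0,0,0,0,0,0],
  [0,0,0,0,0,0,0],
])

```text
time_s: 60.4
eef_pos: [0.6046, -0.187, 0.0866]
eef_rot: [0.0, 0.854, -0.52, 0.0]
force: [0.5, 0.6, 0.6]
width: -0.0
gripper_force: 0.0
```

>>> step_arm([
  [0.04,0,0,0,0,0,0],
  [0,0,0,0,0,0,0],
])

```text
time_s: 60.65
eef_pos: [0.6057, -0.1891, 0.0866]
eef_rot: [0.0, 0.854, -0.52, 0.0]
force: [0.2, 0.9, -0.1]
width: -0.0
gripper_force: 0.0
```

>>> step_arm([
  [0.04,0,0,0,0,0,0],
  [0,0,0,0,0,0,0],
])

```text
time_s: 60.9
eef_pos: [0.6068, -0.1913, 0.0866]
eef_rot: [0.0, 0.854, -0.52, 0.0]
force: [0.2, 0.5, 0.1]
width: -0.0002
gripper_force: 0.0
```

>>> step_arm([
  [0.04,0,0,0,0,0,0],
  [0,0,0,0,0,0,0],
])

```text
time_s: 61.15
eef_pos: [0.6079, -0.1934, 0.0866]
eef_rot: [0.0, 0.854, -0.52, 0.0]
force: [1.2, -0.2, -0.4]
width: 0.0001
gripper_force: 0.0
```

Run:
```python
from m import *
s=env.snapshot("scene")
print(env.sense()["eef_pos"],env.sense()["force"])
cv2.imwrite("pics/dr3.png",cv2.resize(s["color"][90:240,95:285],(760,600),interpolation=cv2.INTER_CUBIC)[:,:,::-1])
```

```text
[ 0.60788638 -0.19339705  0.08659827] [ 0.1681674  -1.10781547 -0.92414388]
```

>>> step_arm([
  [0.04,0,0,0,0,0,0],
  [0.04,0,0,0,0,0,0],
  [0,0,0,0,0,0,0],
])

```text
time_s: 61.58
eef_pos: [0.6102, -0.1978, 0.0866]
eef_rot: [0.0, 0.854, -0.52, 0.0]
force: [0.6, -0.2, -0.4]
width: 0.0
gripper_force: 0.0
```

>>> step_arm([
  [0.04,0,0,0,0,0,0],
  [0.04,0,0,0,0,0,0],
  [0,0,0,0,0,0,0],
])

```text
time_s: 61.95
eef_pos: [0.6117, -0.2006, 0.0866]
eef_rot: [-0.001, 0.854, -0.52, -0.002]
force: [-3.3, 5.1, 2.6]
width: 0.0001
gripper_force: 2.7
```

>>> step_arm([
  [0.04,0,0,0,0,0,0],
  [0,0,0,0,0,0,0],
])

```text
time_s: 62.2
eef_pos: [0.6117, -0.2007, 0.0865]
eef_rot: [-0.002, 0.854, -0.52, -0.004]
force: [-7.8, 11.0, 7.0]
width: -0.0
gripper_force: 6.4
```

>>> step_arm([
  [0.04,0,0,0,0,0,0],
  [0,0,0,0,0,0,0],
])

```text
time_s: 62.45
eef_pos: [0.6117, -0.2008, 0.0865]
eef_rot: [-0.002, 0.854, -0.52, -0.007]
force: [-11.5, 16.4, 10.8]
width: 0.0003
gripper_force: 10.1
```

>>> step_arm([
  [-0.1,0,0,0,0,0,0],
  [-0.4,0,0,0,0,0,0],
  [-0.6,0,0,0,0,0,0],
  [-0.6,0,-0.3,0,0,0,0],
  [-0.3,0,-0.6,0,0,0,0],
  [-0.6,0,-0.6,0,0,0,0],
  [-0.6,0,-0.6,0,0,0,0],
  [0,0,0,0,0,0,0],
  [0,0,0,0,0,0,0],
])

```text
time_s: 63.58
eef_pos: [0.5263, -0.0358, 0.2121]
eef_rot: [0.0, 0.854, -0.52, 0.0]
force: [0.7, -0.2, 0.3]
width: 0.0001
gripper_force: 0.0
```

Run:
```python
from m import *
s=env.snapshot("scene"); t=env.snapshot("top")
im=np.zeros((600,800,3),np.uint8)
im[:400,:400]=cv2.resize(s["color"][90:220,95:275],(400,400))[:, :]
im[:400,400:]=cv2.resize(t["color"][90:290,385:595],(400,400))
im[400:,:200]=cv2.resize(s["color"][290:390,370:470],(200,200))
im[400:,200:800]=cv2.resize(t["color"][130:330,140:440],(600,400))[100:300]
cv2.imwrite("pics/fin.png",im[:,:,::-1])
print("bar if shut: scene",pix(s,[np.r_[HAN+.163*cx+.06*cyv,.106],np.r_[HAN+.163*cx-.06*cyv,.106]]).round(1).tolist(),"top",pix(t,[np.r_[HAN+.163*cx+.06*cyv,.106],np.r_[HAN+.163*cx-.06*cyv,.106]]).round(1).tolist())
print(blob(s,424,325,12))
```

```text
bar if shut: scene [[220.9, 190.6], [248.2, 163.6]] top [[418.6, 201.9], [444.1, 244.5]]
(array([424.46280992, 325.79338843]), [7, 7, 12, 13, 121])
```

View pics/fin.png

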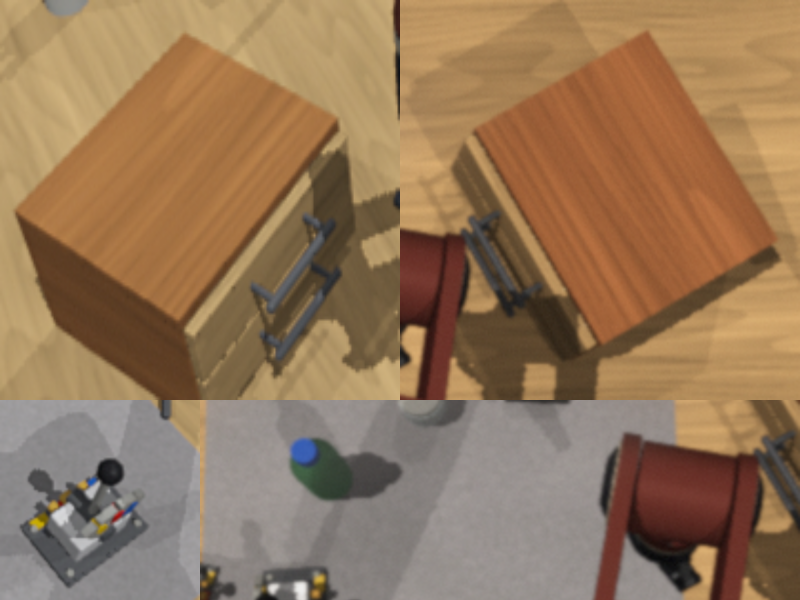

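Run:
```python
from m import *
p=env.snapshot("wrist"); B=HAN+.1765*cx
print("pred bar",pix(p,np.r_[B,.106]).round(0),"pred edge",pix(p,np.r_[B+.0495*cx,.144]).round(0), "lower?",pix(p,np.r_[B,.04]).round(0))
u=int(pix(p,np.r_[B,.106])[0,0])
ends=[pix(p,np.r_[B+s*cyv,.106])[0].round(0).tolist() for s in(-.06,.06)]; print(ends)
pr=p["color"][:,u-6:u+7].astype(int).mean(1).round().astype(int)
v=int(pix(p,np.r_[B,.106])[0,1])
for r in range(max(0,v-110),min(480,v+70),2): print(r,pr[r].tolist(),end="; ")
```

```text
pred bar [[ 318. -117.]] pred edge [[ 317. -333.]] lower? [[318. -64.]]
[[427.0, -118.0], [208.0, -118.0]]
```

>>> step_arm([
  [0.5,0,-0.3,0,0,0,0],
  [0.5,0,0,0,0,0,0],
  [0.5,0,0,0,0,0,0],
  [0.5,0,0,0,0,0,0],
  [0.3,0,0,0,0,0,0],
  [0,0,0,0,0,0,0],
  [0,0,0,0,0,0,0],
])

```text
time_s: 64.6
eef_pos: [0.5893, -0.1574, 0.2302]
eef_rot: [-0.0, 0.854, -0.52, -0.001]
force: [-0.1, -1.0, 0.1]
width: 0.0006
gripper_force: 0.0
```

Run:
```python
from m import *
p=env.snapshot("wrist"); B=HAN+.1765*cx
print("pred bar",pix(p,np.r_[B,.106]).round(0),"pred edge",pix(p,np.r_[B+.0495*cx,.144]).round(0), "lower?",pix(p,np.r_[B,.04]).round(0))
v=int(pix(p,np.r_[B,.106])[0,1])
for u in(318,345):
    pr=p["color"][:,u-3:u+4].astype(int).mean(1).round().astype(int)
    print("\ncol",u)
    for r in range(max(0,v-100),min(480,v+50),2): print(r,pr[r].tolist(),end="; ")
```

```text
pred bar [[319. 138.]] pred edge [[319.  56.]] lower? [[319. 133.]]

col 318
38 [134, 85, 46]; 40 [133, 85, 47]; 42 [129, 83, 45]; 44 [125, 80, 44]; 46 [128, 81, 45]; 48 [130, 82, 45]; 50 [132, 85, 47]; 52 [136, 86, 48]; 54 [116, 75, 41]; 56 [79, 53, 30]; 58 [89, 70, 45]; 60 [133, 105, 66]; 62 [146, 115, 72]; 64 [145, 115, 72]; 66 [144, 113, 71]; 68 [138, 109, 69]; 70 [129, 102, 64]; 72 [120, 96, 60]; 74 [101, 80, 51]; 76 [90, 71, 45]; 78 [90, 72, 46]; 80 [89, 70, 46]; 82 [80, 63, 42]; 84 [65, 52, 34]; 86 [64, 50, 34]; 88 [76, 60, 39]; 90 [81, 64, 42]; 92 [108, 85, 55]; 94 [132, 104, 66]; 96 [141, 111, 70]; 98 [141, 111, 71]; 100 [130, 103, 65]; 102 [88, 71, 46]; 104 [83, 66, 43]; 106 [80, 64, 42]; 108 [80, 63, 41]; 110 [82, 66, 44]; 112 [83, 67, 43]; 114 [121, 96, 61]; 116 [135, 107, 68]; 118 [136, 108, 68]; 120 [138, 109, 68]; 122 [137, 108, 69]; 124 [137, 108, 69]; 126 [113, 90, 59]; 128 [52, 47, 40]; 130 [58, 52, 46]; 132 [61, 55, 49]; 134 [68, 63, 58]; 136 [75, 70, 65]; 138 [81, 77, 73]; 140 [88, 83, 79]; 142 [82, 75, 71]; 144 [77, 71, 65]; 146 [108, 90, 68]; 148 [134, 107, 67];
[... 1068 characters left out ...]
 116 [134, 106, 67]; 118 [134, 106, 67]; 120 [135, 107, 68]; 122 [135, 107, 68]; 124 [137, 108, 68]; 126 [122, 97, 63]; 128 [53, 49, 44]; 130 [60, 55, 50]; 132 [55, 49, 44]; 134 [57, 51, 46]; 136 [59, 54, 48]; 138 [60, 54, 49]; 140 [60, 53, 45]; 142 [59, 52, 44]; 144 [59, 51, 42]; 146 [116, 94, 64]; 148 [148, 117, 74]; 150 [147, 116, 74]; 152 [146, 115, 73]; 154 [146, 115, 73]; 156 [145, 114, 73]; 158 [144, 114, 72]; 160 [145, 115, 73]; 162 [144, 114, 72]; 164 [145, 115, 73]; 166 [146, 115, 73]; 168 [146, 115, 73]; 170 [146, 115, 73]; 172 [145, 114, 72]; 174 [144, 114, 72]; 176 [143, 113, 71]; 178 [143, 113, 72]; 180 [142, 112, 71]; 182 [142, 113, 71]; 184 [143, 113, 72]; 186 [145, 114, 72];
```

The wrist measurement puts the bar at row 136 and the chest edge at row 55.5. Predictions for a shut drawer were 138 and 56, so the drawer is shut. The lever knob is at scene (424.5,325.8), upright, and the robot is clear. Handing in.

```bash
python3 -c "
from station import env
print(env.job_done())"
```

```text
the job is handed in; nothing more can be done
None
```

The job is handed in: the air lever is upright in the red notch, the red graver, dark graver and ring clamp are in the upper drawer, and the drawer is shut. My last camera checks confirmed the lever and the drawer, but no verdict came back.

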